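# Clear the parts pile into dishes and seat its plate on the dowels

### The arm

A 7-joint arm with a two-finger parallel gripper is mounted at the origin on the work surface; the furniture and walls round the work are solid. World frame = base frame: x ahead of the robot, y to its left, z up, the work surface at z = 0. Lengths are in m, angles in rad, forces in N, time in s.
With the tool pointing down it reaches from about 0.425 to 0.875 m from the base axis. Payload 8.4 kg.
Tool frame: the origin (TCP) lies between the finger pads; the fingertips stand 25 mm ahead of it and the grasp point (between the pads) lies 6 mm ahead of it; z points along the fingers, y is the direction in which the jaws open and shut (so a half turn about z gives the same grasp; the last joint's range is limited). The gripper opens to 87 mm and grips with 3 to 60 N. Pads are 19 mm wide; open, the fingers measure 117 mm over their backs; the gripper's body (75 mm by 190 mm) begins 51 mm behind the grasp point.
Start: joints at [1.091, 0.333, 0.04, 1.465, -0.013, 1.343, -0.059], TCP at [0.242, -0.603, 0.248] pointing down, gripper open.
Joint ranges: [-2.58, 2.58], [-0.38, 2.09], [-1.3, 1.39], [0.25, 2.4], [-1.5, 4.64], [0.08, 2.09], [-2.65, 2.65]. Speed limits (rad/s): [2.22, 2.22, 2.79, 2.79, 3.14, 3.14, 3.14].

### API

Orientations are given as a 3x3 rotation matrix whose columns are the frame's x, y, z axes.
In Python, from rig import readout, eyes, sign_off gives the robot as it stands. The module is installed in compiled form; this text tells all that it offers.
- The arm moves only by the tool jog_arm, never from a script. Its argument "moves" is a list of rows, each a list of 4 numbers: the shift along the tool's x, y, z in m, then the turn about the tool's z in degrees. In form: [[x, y, z, turn], ...]. A call has 1 to 20 rows; each row is the pose to reach, as a shift and turn from the pose commanded when the call began, along the tool's axes at that moment; what a row does not reach only later rows make up. A row lasts 1/10 s, in which the tool goes at most 50 mm and 8.59 degrees, less where a joint would pass 70% of its speed; a pose out of reach is approached as far as the arm can. A call with a gripper value outside its range is refused whole. "gripper" is the opening, from 0 (shut) to 1 (fully open), set as the call begins (left out, the last holds). The fingers move at their own pace and stop on an object; the grip force is fixed at half the most. Time passes only in rows, so rows that repeat a pose let the fingers close. It gives the time, the measured TCP pose, the force and the opening at its end, in the units of the state.
- readout.get_state(): the state, without advancing time (a new reading comes with each control period).
- eyes.get_image(name): name is "scene" or "top" or "wrist"; returns a dict with "img" (400x640x3 uint8, red, green, blue), "depth" (400x640 float32, m along the optical axis (not along the pixel's ray), 0 where there is no reading), "fovy" (degrees; the focal length in pixels is half the picture's height over the tangent of half this angle, whatever the lens; pixels are square), "cx", "cy" (the principal point, pixels), "T" (4x4, takes a point from camera to world coordinates). Camera axes: x right, y up, looking along -z (the intrinsics and any distortion apply to the point x, -y, -z); pixel columns grow to the right and rows downward; lengths in m; the calibration is good to about 2 mm. A picture is of the moment at which its call begins.
- sign_off(): hands the job in, once; it reports no verdict.
The state is a dict: "time_s": time; "q": joint angles; "joint_vel": joint speeds; "joint_efforts": joint torques, N m; "position": TCP position; "ee_rot": TCP orientation; "ft_force": force on the tool from outside, world axes, zero at the start; "moment": the same for the moment, N m; "width": opening from 0.0 (shut) to 1.0 (fully open).
Only numpy, scipy, OpenCV 4.12 (cv2) and the standard library are available. Lean on these libraries where they do the work, as an engineer would, in place of code of your own. Each camera call takes 0.05 s, during which the arm holds its last target.

### The job

A nut, a bearing and a gear are piled on an aluminium plate. Take the pile apart from the top, one piece at a time: the nut flat in the hexagonal dish, then the bearing flat in the smaller round dish, then the gear flat in the larger round dish, and last the bare plate onto the fixture, both of its holes over the two dowels and fully down. Set every piece down, do not drop it.

Things in the scene. Friction and masses are not known exactly. Their poses are not given: they have to be found in the camera images.
- nut_center (a point): Hexagonal steel nut, top of the pile: 36 mm across flats (along its x, and every 60 degrees from there), 41 mm across corners, 19 mm high, 0.11 kg. Origin at its centre, 9.5 mm above its underside; z up. It lies on the bearing.
- bearing_center (a point): Ball bearing, dark steel ring, 52 mm outside diameter, 15 mm high, 0.13 kg. Origin at its centre, 7.5 mm above its underside. Grip it by the outside; the bore is closed. It lies on the gear's hub, under the nut.
- gear_center (a point): Spur gear, steel, 66 mm over the teeth, tooth ring 18 mm high with a 36 mm hub on top (26 mm in all), 0.3 kg. Origin on its axis, 13 mm above its underside; z up, hub upward. It lies on the plate, under the bearing.
- plate_center (a point): Aluminium plate at the bottom of the pile, lying on the bench: 140 mm along its x, 60 mm along its y, 14 mm thick, 0.3 kg, with two 16 mm through holes on its long centre line at x = +55 and -55 mm. Origin at its centre, 7 mm above its underside. The same either way round.
- nut_dish_floor (a point): Hexagonal dark dish with the light outline of a nut on its floor, 60 mm across flats inside, 66 mm outside. Its origin here is the centre of the dish's floor, 3 mm above the bench; the rim stands 5 mm above the floor (8 mm above the bench). Fixed to the bench.
- bearing_dish_floor (a point): The smaller round dark dish with the light outline of a bearing on its floor, about 76 mm inside diameter, 82 mm outside. Its origin here is the centre of the dish's floor, 3 mm above the bench; the rim stands 5 mm above the floor (8 mm above the bench). Fixed to the bench.
- gear_dish_floor (a point): The larger round dark dish with the light outline of a gear on its floor, about 90 mm inside diameter, 96 mm outside. Its origin here is the centre of the dish's floor, 3 mm above the bench; the rim stands 5 mm above the floor (8 mm above the bench). Fixed to the bench.
- fixture_seat (a point): Dark steel fixture block, 150 mm along its x, 64 mm along its y, 16 mm high, fixed to the bench, with two upright steel dowels on its long centre line at x = +55 and -55 mm: 8 mm diameter, 22 mm high above the seat, the top 9 mm tapered to 3 mm. Origin at the centre of its top face (the seat), 16 mm above the bench. The seated plate lies flat on this face with its x along this x, either way round.

How it is judged:
By the outcome, as a careful person would: the job done as asked, in the order asked, and still so for the second after the job is handed in, with the robot touching nothing.
It also fails if it takes over 120 s, if anything falls off the work surface, if the arm or the gripper's body presses on something with over 40 N, if the wrist force passes 120 N, or if a joint passes its speed limit or range.

## Working session

There is one attempt and no reset: what is moved stays moved. The work goes in short steps, Python scripts to look and compute and a tool call to move; the robot and the scene stay as the last step left them, time stands still between calls to the robot, and variables do not carry over. Pictures are saved under pics/ and viewed, and the job is handed in when it is done.

Besides the shell and the picture viewer there is one more tool, called after "Request:" in YAML: its name, and indented under it one key for each argument. jog_arm: Moves the arm, as the interface text tells. Its arguments: {"type":"object","properties":{"moves":{"type":"array"},"gripper":{"type":"number"}},"required":["moves"]}

```bash
mkdir -p pics; cat > h.py <<'E'
import numpy as np, cv2
from rig import readout, eyes, sign_off
def grab(name,fn=None):
    d=eyes.get_image(name)
    if fn: cv2.imwrite('pics/'+fn,d['img'][:,:,::-1])
    np.savez('last_'+name+'.npz',**{k:np.array(v) for k,v in d.items() if not isinstance(v,str)})
    return d
def load(name):
    return dict(np.load('last_'+name+'.npz'))
def f(d): return 200/np.tan(np.radians(float(d['fovy']))/2)
def pt_depth(d,u,v,r=1):
    z=d['depth'][int(v)-r:int(v)+r+1,int(u)-r:int(u)+r+1]; z=np.median(z[z>0])
    F=f(d); p=np.array([(u-d['cx'])/F*z,-(v-d['cy'])/F*z,-z,1]); return (d['T']@p)[:3]
def pt_plane(d,u,v,h):
    F=f(d); r=d['T'][:3,:3]@np.array([(u-d['cx'])/F,-(v-d['cy'])/F,-1]); o=d['T'][:3,3]
    return o+r*(h-o[2])/r[2]
def cloud(d):
    F=f(d); v,u=np.mgrid[:400,:640]; z=d['depth'].astype(float)
    p=np.stack([(u-d['cx'])/F*z,-(v-d['cy'])/F*z,-z],-1)@d['T'][:3,:3].T+d['T'][:3,3]
    p[z<=0]=np.nan; return p
E
python3 - <<'E'
from h import *
np.set_printoptions(precision=4,suppress=True)
for n in('scene','top','wrist'):
    d=grab(n,n+'0.png'); print(n,{k:v for k,v in d.items() if k not in('img','depth')})
print(readout.get_state())
E
```

```text
scene {'fovy': 43.36512572221875, 'cx': 312.85549972386644, 'cy': 196.30642871136828, 'T': array([[ 0.61  ,  0.3839, -0.6932, -0.147 ],
       [-0.7924,  0.3054, -0.5281, -0.5169],
       [ 0.009 ,  0.8714,  0.4905,  0.5243],
       [ 0.    ,  0.    ,  0.    ,  1.    ]])}
top {'fovy': 45.73931593209627, 'cx': 319.08418409913577, 'cy': 197.66170337597538, 'T': array([[ 0.0155,  0.9959, -0.0888,  0.4288],
       [-0.9998,  0.0168,  0.0135, -0.0016],
       [ 0.0149,  0.0885,  0.996 ,  0.9059],
       [ 0.    ,  0.    ,  0.    ,  1.    ]])}
wrist {'fovy': 59.31867534647408, 'cx': 320.7033399716592, 'cy': 199.73732274288065, 'T': array([[ 0.3709,  0.8899,  0.2655,  0.314 ],
       [-0.9287,  0.3554,  0.1062, -0.5738],
       [ 0.0001, -0.2859,  0.9583,  0.3841],
       [ 0.    ,  0.    ,  0.    ,  1.    ]])}
{'time_s': 0.15, 'q': array([ 1.0908,  0.3338,  0.0399,  1.466 , -0.0134,  1.3433, -0.0585]), 'joint_vel': array([ 0.0006, -0.0033,  0.0014, -0.0014,  0.0008,  0.0008, -0.002 ]), 'joint_efforts': array([  0.0031, -65.6841,   1.3371, -40.4105,  -0.0597,   0.0417,
         0.0001]), 'position': array([ 0.2414, -0.6032,  0.2469]), 'ee_rot': array([[ 0.9284,  0.3716, -0.0005],
       [ 0.3716, -0.9284,  0.0011],
       [-0.0001, -0.0012, -1.    ]]), 'ft_force': array([-0.3481,  0.4168, -0.609 ]), 'moment': array([-0.009 , -0.0443, -0.0467]), 'width': 1.002354514896268}
```

View pics/top0.png

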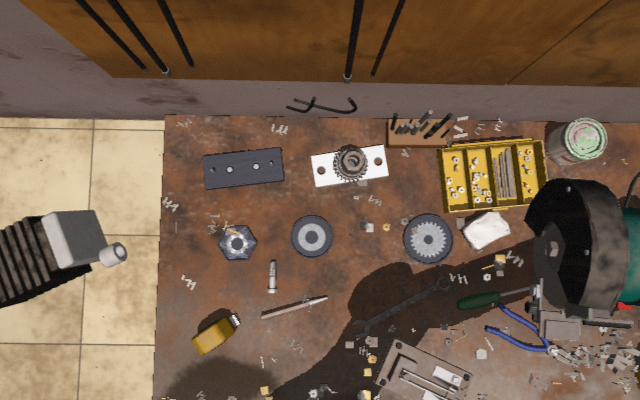

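View pics/scene0.png

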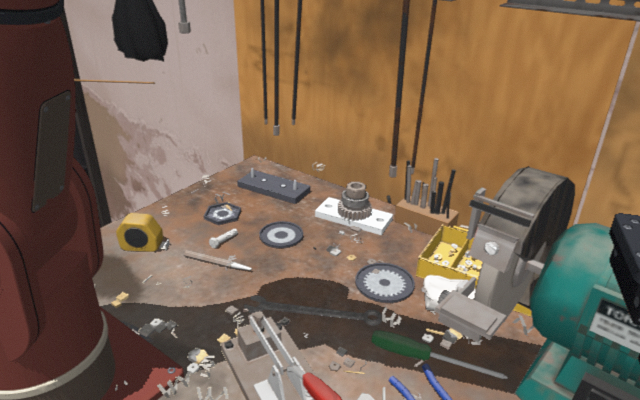

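View pics/wrist0.png

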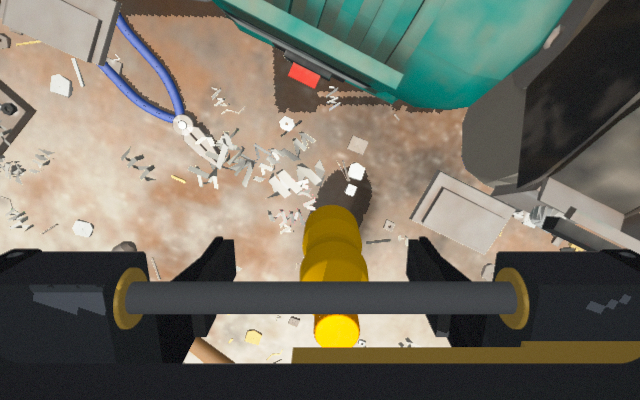

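The top view shows the fixture at (244,168), the pile at (350,163), and the dishes at (237,242), (312,236) and (428,238). The grinder is at right.

```bash
python3 - <<'E'
from h import *
np.set_printoptions(precision=4,suppress=True)
d=load('top'); c=d['img'][120:280,190:470]
cv2.imwrite('pics/c1.png',cv2.resize(c[:,:150],None,fx=5,fy=5,interpolation=cv2.INTER_CUBIC)[:600,:,::-1])
cv2.imwrite('pics/c2.png',cv2.resize(d['img'][135:195,300:400],None,fx=8,fy=8,interpolation=cv2.INTER_CUBIC)[:,:,::-1])
cv2.imwrite('pics/c3.png',cv2.resize(d['img'][200:275,390:480],None,fx=8,fy=8,interpolation=cv2.INTER_CUBIC)[:,:,::-1])
cl=cloud(d)
for n,(u,v) in dict(fix=(244,168),pile=(350,163),nd=(237,242),bd=(312,236),gd=(428,238),bench=(350,210),wall=(300,100),wallhi=(300,30),grind=(560,240),box=(490,140),block=(420,130)).items(): print(n,cl[v,u])
# height map coloured
z=cl[:,:,2]; print(np.nanmedian(z[200:215,330:390]))
for lo,hi in((.06,.09),(.045,.058),(.028,.042)):
    m=(z>lo)&(z<hi); m[:135]=0;m[195:]=0;m[:,:310]=0;m[:,390:]=0
    p=cl[m]; print(lo,len(p),p.mean(0) if len(p) else 0, p.min(0) if len(p) else 0,p.max(0) if len(p) else 0)
E
```

```text
fix [0.5623 0.1293 0.0147]
pile [ 0.5759 -0.0716  0.012 ]
nd [0.4225 0.1401 0.0029]
bd [ 0.4361 -0.0015  0.0028]
gd [ 0.4357 -0.2227  0.002 ]
bench [ 0.4869 -0.0735 -0.0006]
wall [ 0.8347  0.0402 -0.4478]
wallhi [0.7802 0.0245 0.1356]
grind [ 0.4346 -0.3939  0.1586]
box [ 0.6283 -0.3458 -0.0012]
block [ 0.6347 -0.1984  0.0443]
-0.000571593792251246
0.06 260 [ 0.5698 -0.0729  0.0718] [ 0.5524 -0.0921  0.0604] [ 0.5884 -0.053   0.0775]
0.045 291 [ 0.5679 -0.0698  0.0533] [ 0.5449 -0.0976  0.0461] [ 0.597  -0.0465  0.0576]
0.028 227 [ 0.5704 -0.0732  0.0332] [ 0.5387 -0.1427  0.0281] [ 0.6255 -0.0385  0.0419]
```

View pics/c1.png

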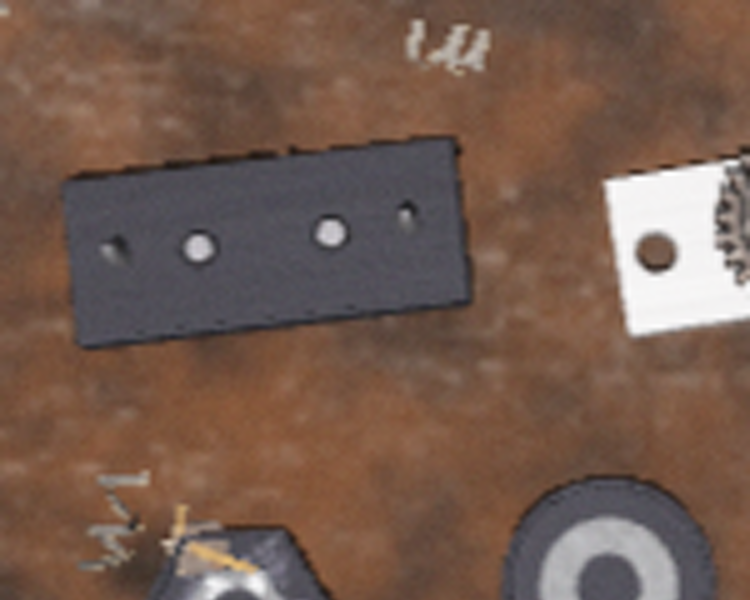

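View pics/c2.png

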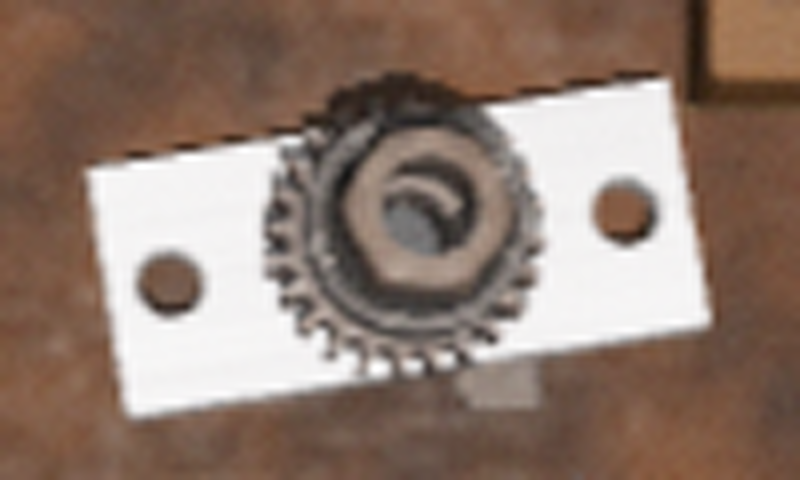

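View pics/c3.png

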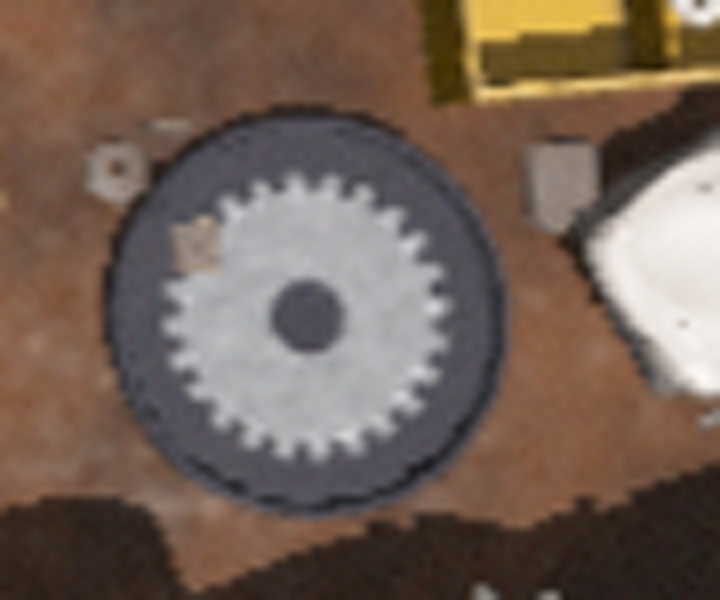

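```bash
python3 - <<'E'
from h import *
np.set_printoptions(precision=4,suppress=True,linewidth=160)
P=np.concatenate([cloud(load('top')).reshape(-1,3),cloud(load('scene')).reshape(-1,3)])
P=P[~np.isnan(P).any(1)]
xs=np.arange(.2,.9,.05); ys=np.arange(.3,-.75,-.05)
print('rows x, cols y', ys)
for x in xs:
    r=[]
    for y in ys:
        m=(abs(P[:,0]-x)<.025)&(abs(P[:,1]-y)<.025)
        r.append('%4d'%(1000*P[m,2].max()) if m.any() else '  --')
    print('%.2f'%x,' '.join(r))
d=load('top')
# crop px -> full
q=lambda u,v,s,ox,oy:((u+.5)/s-.5+ox,(v+.5)/s-.5+oy)
def P_(name,u,v,s,ox,oy,h): p=pt_plane(d,*q(u,v,s,ox,oy),h); print(name,p); return p
for i,(u,v) in enumerate([(375,145),(458,125),(512,195),(483,283),(393,288),(343,207)]): P_('nut',u,v,8,300,135,.074)
a=P_('plh1',170,285,8,300,135,.014);b=P_('plh2',625,211,8,300,135,.014);print('plate',(a+b)/2,np.linalg.norm(a-b),np.degrees(np.arctan2(*(a-b)[[1,0]])))
C=[P_('plc',u,v,8,300,135,.014) for u,v in((88,172),(668,80),(711,323),(130,418))];print(np.mean(C,0))
C=[P_('fx',u,v,5,190,120,.016) for u,v in((65,183),(457,139),(470,299),(80,345))];print(np.mean(C,0),np.degrees(np.arctan2(*(C[0]-C[1])[[1,0]])))
P_('dow base?',115,250,5,190,120,.016);P_('d',407,213,5,190,120,.016)
P_('gd',306,317,8,390,200,.003)
P_('bd',610,586,5,190,120,.003)
E
python3 - <<'E'
from h import *
d=load('top')
cv2.imwrite('pics/c4.png',cv2.resize(d['img'][205:275,205:345],None,fx=5.7,fy=5.7,interpolation=cv2.INTER_CUBIC)[:,:,::-1])
cv2.imwrite('pics/c5.png',cv2.resize(d['img'][140:200,195:295],None,fx=8,fy=8,interpolation=cv2.INTER_CUBIC)[:,:,::-1])
E
```

```text
rows x, cols y [ 0.3   0.25  0.2   0.15  0.1   0.05  0.   -0.05 -0.1  -0.15 -0.2  -0.25 -0.3  -0.35 -0.4  -0.45 -0.5  -0.55 -0.6  -0.65 -0.7 ]
0.20    4    3   42    4    5    4   11    5   16   75   70   69   23    5   22   26  335  334   24   --   --
0.25    2    3   63   64    4   12   13    6   11   46   19    8    7   14   13   15  335  227   29   --   --
0.30    2    5   52   60   14   14   16   11    8    9    8   20   27  261  264  264    1   67   10   -1   --
0.35    3   14   15    4   18   20   16    3    4    3    8   18   27  269  270  265  213  201   71   --   --
0.40    3    4    9   11   11   13   10   10    4    4   11   12   34  128  264  262  221   78   --   --   --
0.45    4    5   17   13   10   10    9    9    6    9   11   10   39   38  264  262  219   --   --   --   --
0.50   14   13   17    9    4    4    8    4   13   14   11   41   42   42  247  243  187  146   50    2   --
0.55    3    3   38   19   39   35   17   77   76   17    3   41   33   32  193  185    3    3   39   13   --
0.60    4    4   18   19   18   57   17   75   75  121   89  113   41   41   
[... 599 characters left out ...]
0603  0.074 ]
nut [ 0.5889 -0.0787  0.074 ]
nut [ 0.5734 -0.0908  0.074 ]
nut [ 0.5536 -0.0845  0.074 ]
nut [ 0.5521 -0.0646  0.074 ]
nut [ 0.57   -0.0533  0.074 ]
plh1 [ 0.5608 -0.0162  0.014 ]
plh2 [ 0.5805 -0.1243  0.014 ]
plate [ 0.5706 -0.0702  0.014 ] 0.10987905872747461 100.33046122611859
plc [0.5875 0.0038 0.014 ]
plc [ 0.6123 -0.1344  0.014 ]
plc [ 0.5539 -0.1448  0.014 ]
plc [ 0.5289 -0.0072  0.014 ]
[ 0.5707 -0.0707  0.014 ]
fx [0.5832 0.208  0.016 ]
fx [0.6028 0.0602 0.016 ]
fx [0.5417 0.0539 0.016 ]
fx [0.5217 0.2001 0.016 ]
[0.5623 0.1305 0.016 ] 97.55749981812993
dow base? [0.558  0.1882 0.016 ]
d [0.5741 0.0785 0.016 ]
gd [ 0.4335 -0.222   0.003 ]
bd [ 0.4345 -0.0008  0.003 ]
```

View pics/c4.png

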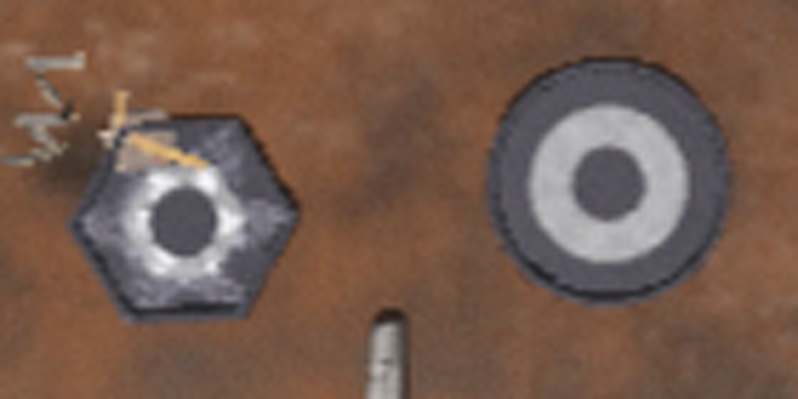

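View pics/c5.png

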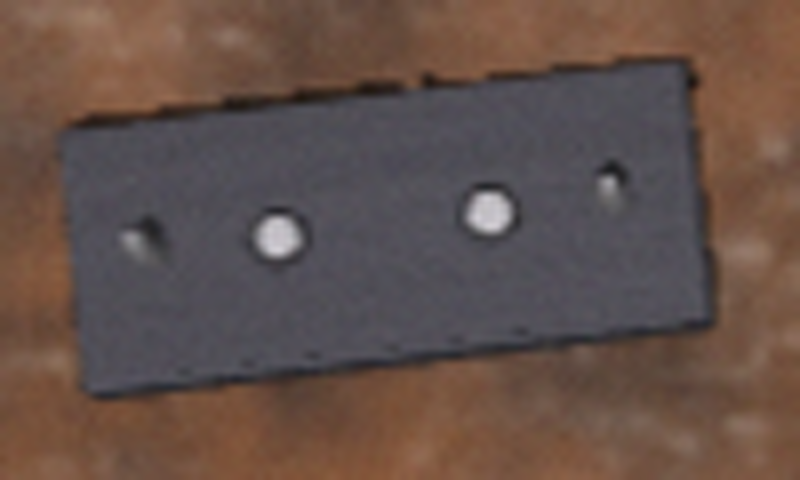

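```bash
cat >> h.py <<'E'
def to(x,y,z,jaw):
    """z = TCP height; jaw = world direction (deg) of jaw axis, mod 180"""
    s=readout.get_state(); R=np.array(s['ee_rot']); p=np.array(s['position'])
    sh=R.T@(np.array([x,y,z])-p)
    cur=np.degrees(np.arctan2(R[1,1],R[0,1])); t=-(jaw-cur); t=(t+90)%180-90
    print('t=%.2f pos %s jaw %.1f w %.3f F %s q7 %.2f'%(s['time_s'],np.round(p,4),cur,s['width'],np.round(s['ft_force'],1),s['q'][6]))
    print('shift',np.round(sh,4),'turn %.1f'%t)
E
python3 - <<'E'
from h import *
to(.57,-.072,.397,7.5)
to(.57,-.072,.26,7.5)
print(pt_plane(load('top'),205+184/5.7,205+221/5.7,.003))
E
```

```text
t=0.15 pos [ 0.2414 -0.6032  0.2469] jaw -68.2 w 1.002 F [-0.3  0.4 -0.6] q7 -0.06
shift [ 0.5024 -0.3712 -0.1497] turn -75.7
t=0.15 pos [ 0.2414 -0.6032  0.2469] jaw -68.2 w 1.002 F [-0.3  0.4 -0.6] q7 -0.06
shift [ 0.5024 -0.3711 -0.0127] turn -75.7
[0.41921035 0.13947416 0.003     ]
```

Request:
jog_arm:
  moves:
    - [0, 0, -0.15, 0]
    - [0, 0, -0.15, 0]
    - [0, 0, -0.15, 0]
    - [0, 0, -0.15, 0]
    - [0.5, -0.37, -0.15, -76]
    - [0.5, -0.37, -0.15, -76]
    - [0.5, -0.37, -0.15, -76]
    - [0.5, -0.37, -0.15, -76]
    - [0.5, -0.37, -0.15, -76]
    - [0.5, -0.37, -0.15, -76]
    - [0.5, -0.37, -0.15, -76]
    - [0.5, -0.37, -0.15, -76]
    - [0.5, -0.37, -0.15, -76]
    - [0.5, -0.37, -0.15, -76]
    - [0.5, -0.37, -0.15, -76]
    - [0.5, -0.37, -0.15, -76]
    - [0.5, -0.37, -0.15, -76]
    - [0.5, -0.37, -0.15, -76]
    - [0.5, -0.37, -0.02, -76]
    - [0.5, -0.37, -0.02, -76]

```text
time_s: 2.15
position: [0.5686, -0.075, 0.2972]
ee_rot: [[-0.135, 0.991, 0.003], [0.991, 0.135, -0.001], [-0.001, 0.003, -1.0]]
ft_force: [0.9, -0.4, -0.9]
width: 1.002
```

Request:
jog_arm:
  moves:
    - [0, 0, 0.05, 0]
    - [0, 0, 0.05, 0]

```text
time_s: 2.35
position: [0.564, -0.0755, 0.2409]
ee_rot: [[-0.135, 0.991, -0.011], [0.991, 0.135, 0.001], [0.003, -0.011, -1.0]]
ft_force: [-1.0, 0.2, -0.4]
width: 1.004
```

```bash
python3 - <<'E'
from h import *
d=grab('wrist','w1.png')
to(.57,-.072,.26,7.5)
print(readout.get_state()['q'])
E
```

```text
t=2.40 pos [ 0.5662 -0.0753  0.2455] jaw 7.7 w 0.998 F [0.5 0.3 0.8] q7 0.10
shift [ 0.0028  0.0041 -0.0146] turn 0.2
[ 0.49005905  0.21823609 -0.5043093   1.63792064  0.10769452  1.31922668
  0.10341661]
```

View pics/w1.png

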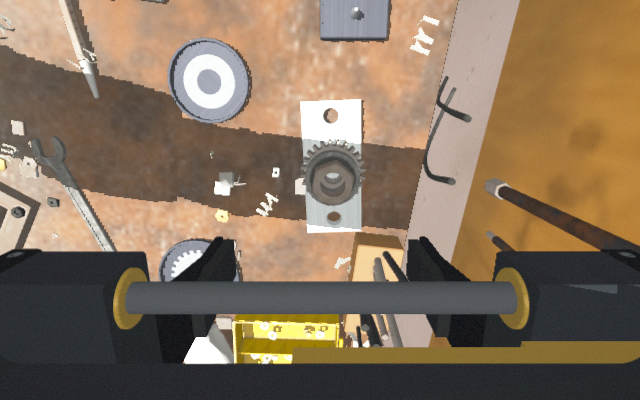

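The wrist view shows the pile with the nut at about (333,180), the plate holes at (331,115) and (334,217), and the bearing dish at (210,82).

```bash
python3 - <<'E'
from h import *
d=grab('wrist')
cv2.imwrite('pics/w1c.png',cv2.resize(d['img'][90:240,260:400],None,fx=4,fy=4,interpolation=cv2.INTER_CUBIC)[:,:,::-1])
cv2.imwrite('pics/w1n.png',cv2.resize(d['img'][145:215,295:375],None,fx=8,fy=8,interpolation=cv2.INTER_CUBIC)[:,:,::-1])
to(.57,-.072,.26,7.5)
E
```

```text
t=2.45 pos [ 0.5681 -0.075   0.2486] jaw 7.8 w 0.999 F [ 0.9 -0.1  0.6] q7 0.10
shift [ 0.0027  0.0023 -0.0114] turn 0.3
```

View pics/w1c.png

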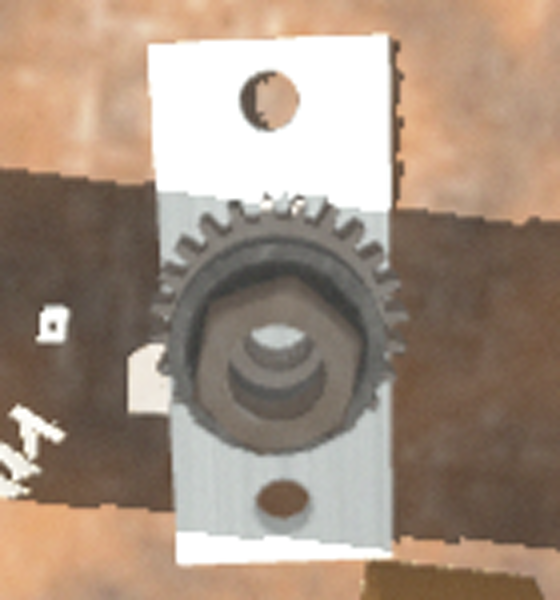

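View pics/w1n.png

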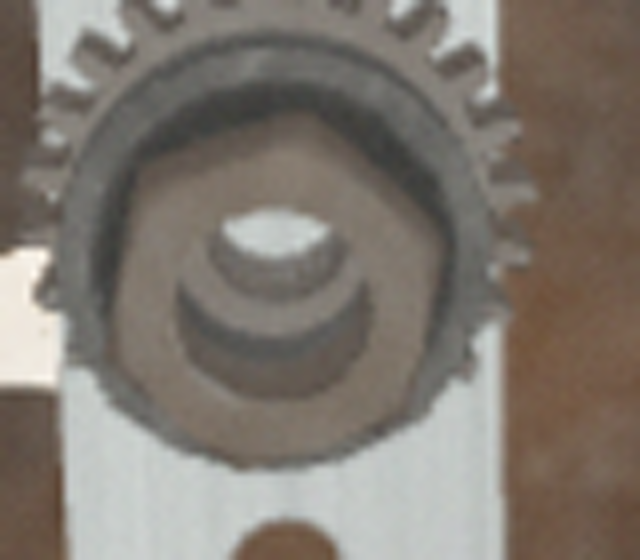

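```bash
python3 - <<'E'
from h import *
np.set_printoptions(precision=4,suppress=True,linewidth=160)
d=load('wrist')
C=np.array([pt_plane(d,(u+.5)/8-.5+295,(v+.5)/8-.5+145,.074) for u,v in[(305,110),(442,240),(402,410),(262,463),(118,345),(140,185)]])
c=C.mean(0);print(c);r=C-c;print(np.hypot(r[:,0],r[:,1]),np.degrees(np.arctan2(r[:,1],r[:,0]))%60)
a=pt_plane(d,(269+.5)/4-.5+260,(100.5)/4-.5+90,.014);b=pt_plane(d,(282+.5)/4-.5+260,(498.5)/4-.5+90,.014);print((a+b)/2,np.linalg.norm(a-b),np.degrees(np.arctan2(*(a-b)[[1,0]])))
cl=cloud(d);print(cl[200,333],cl[195,310])
E
```

```text
[ 0.572  -0.0705  0.074 ]
[0.0211 0.0194 0.0197 0.0201 0.0191 0.0199] [30.0163 26.4661 23.975  32.7672 26.0055 28.9558]
[ 0.5719 -0.0687  0.014 ] 0.10747110780683874 99.90492052881869
[ 0.5778 -0.0874  0.0744] [ 0.5563 -0.0908  0.0562]
```

```bash
cat >> h.py <<'E'
def proj(d,P):
    P=np.atleast_2d(P); q=(P-d['T'][:3,3])@d['T'][:3,:3]; F=f(d)
    return np.stack([d['cx']+F*q[:,0]/-q[:,2], d['cy']+F*q[:,1]/q[:,2]],1)
def hexpts(c,h,a,R=.0208):
    t=np.radians(a+60*np.arange(6)); return np.stack([c[0]+R*np.cos(t),c[1]+R*np.sin(t),np.full(6,h)],1)
def circ(c,h,R,n=60):
    t=np.linspace(0,2*np.pi,n,endpoint=False); return np.stack([c[0]+R*np.cos(t),c[1]+R*np.sin(t),np.full(n,h)],1)
def overlay(d,polys,box,s,fn):
    x0,y0,x1,y1=box; im=cv2.resize(d['img'][y0:y1,x0:x1],None,fx=s,fy=s,interpolation=cv2.INTER_CUBIC)[:,:,::-1].copy()
    for p,col in polys:
        q=((proj(d,p)+.5-[x0,y0])*s-.5); cv2.polylines(im,[np.round(q*8).astype(int)],True,col,1,cv2.LINE_AA,3)
    return im
E
python3 - <<'E'
from h import *
w=load('wrist');t=load('top')
for a in(28,):
    A=overlay(w,[(hexpts((.572,-.0705),.074,28),(0,255,0)),(hexpts((.572,-.0705),.074,37),(0,0,255))],(295,145,365,215),7,'')
    B=overlay(t,[(hexpts((.5704,-.072),.074,28),(0,255,0)),(hexpts((.5704,-.072),.074,37),(0,0,255))],(338,148,368,178),15,'')
cv2.imwrite('pics/ov1.png',A);cv2.imwrite('pics/ov2.png',B)
E
```

```text
(no output)
```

View pics/ov1.png

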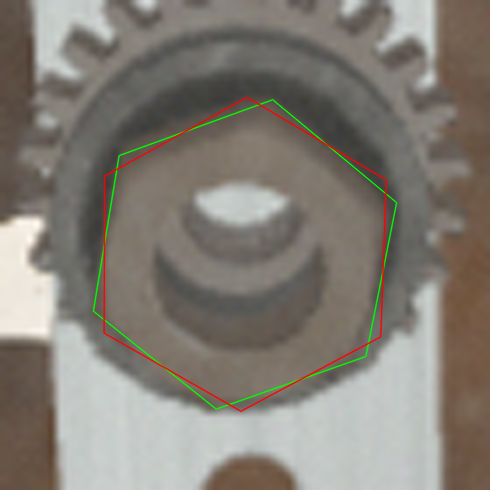

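View pics/ov2.png

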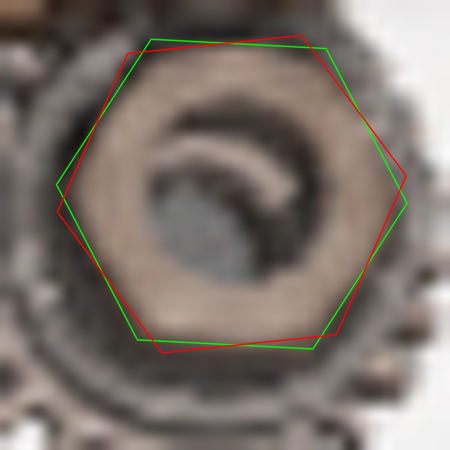

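```bash
python3 - <<'E'
from h import *
to(.5713,-.071,.087,0)
to(.5713,-.071,.2486,0)
E
```

```text
t=2.45 pos [ 0.5681 -0.075   0.2486] jaw 7.8 w 0.999 F [ 0.9 -0.1  0.6] q7 0.10
shift [0.0035 0.0038 0.1616] turn 7.8
t=2.45 pos [ 0.5681 -0.075   0.2486] jaw 7.8 w 0.999 F [ 0.9 -0.1  0.6] q7 0.10
shift [ 0.0035  0.0037 -0.    ] turn 7.8
```

Request:
jog_arm:
  moves:
    - [0.0035, 0.0037, 0.04, 7.8]
    - [0.0035, 0.0037, 0.08, 7.8]
    - [0.0035, 0.0037, 0.11, 7.8]
    - [0.0035, 0.0037, 0.11, 7.8]
    - [0.0035, 0.0037, 0.11, 7.8]

```text
time_s: 2.95
position: [0.5732, -0.0705, 0.1407]
ee_rot: [[0.0, 1.0, 0.003], [1.0, -0.0, -0.0], [-0.0, 0.003, -1.0]]
ft_force: [0.6, 0.0, 0.4]
width: 1.002
```

```bash
python3 - <<'E'
from h import *
to(.5713,-.071,.087,0)
grab('wrist','w2.png')
E
```

```text
t=2.95 pos [ 0.5732 -0.0705  0.1407] jaw -0.0 w 1.002 F [0.6 0.  0.4] q7 -0.08
shift [-0.0005 -0.0021  0.0537] turn -0.0
```

View pics/w2.png

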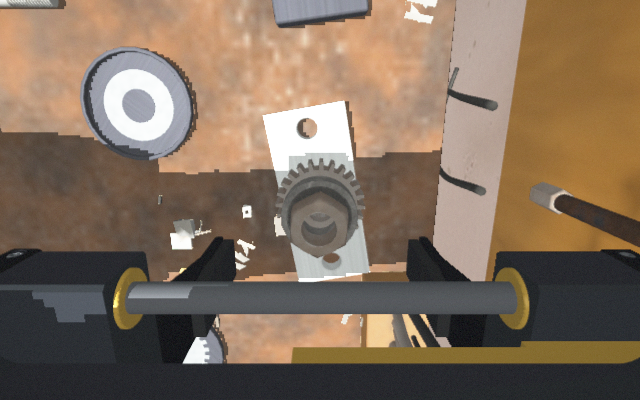

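Request:
jog_arm:
  moves:
    - [0, -0.002, 0.03, 0]
    - [0, -0.002, 0.054, 0]
    - [0, -0.002, 0.054, 0]
    - [0, -0.002, 0.054, 0]

```text
time_s: 3.4
position: [0.5709, -0.0703, 0.086]
ee_rot: [[-0.0, 1.0, 0.003], [1.0, 0.0, -0.0], [-0.0, 0.003, -1.0]]
ft_force: [1.0, -0.1, 0.4]
width: 1.002
```

Request:
jog_arm:
  moves:
    - [0, 0, 0, 0]
    - [0, 0, 0, 0]
    - [0, 0, 0, 0]
    - [0, 0, 0, 0]
    - [0, 0, 0, 0]
    - [0, 0, 0, 0]
    - [0, 0, 0, 0]
    - [0, 0, 0, 0]
  gripper: 0

```text
time_s: 4.2
position: [0.5695, -0.0701, 0.0836]
ee_rot: [[-0.0, 1.0, 0.0], [1.0, 0.0, 0.0], [0.0, 0.0, -1.0]]
ft_force: [-0.2, -0.0, -0.3]
width: 0.411
```

```bash
python3 - <<'E'
from h import *
to(.5713,-.071,.088,0)
grab('wrist','w3.png')
to(.5713,-.071,.088,0)
E
```

```text
t=4.20 pos [ 0.5695 -0.0701  0.0836] jaw 0.0 w 0.411 F [-0.2 -0.  -0.3] q7 -0.11
shift [-0.0009  0.0018 -0.0044] turn 0.0
t=4.25 pos [ 0.5695 -0.0701  0.0835] jaw 0.0 w 0.410 F [ 1.   0.1 -0.9] q7 -0.11
shift [-0.0009  0.0018 -0.0045] turn 0.0
```

View pics/w3.png

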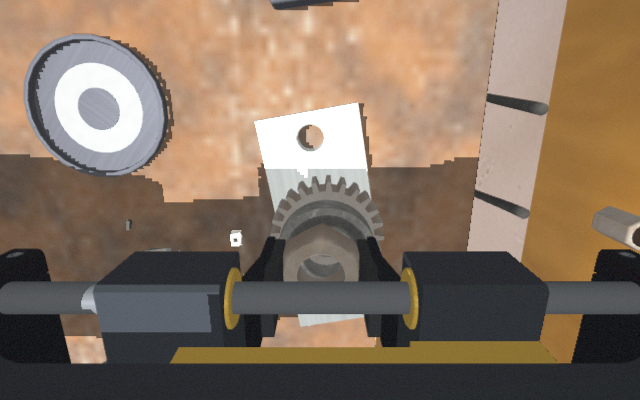

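Request:
jog_arm:
  moves:
    - [0, 0, 0, 0]
    - [0, 0, 0, 0]
    - [0, 0, 0, 0]
    - [0, 0, -0.0045, 0]
    - [0, 0, -0.0045, 0]
    - [0, 0, -0.0045, 0]
    - [0, 0, -0.0045, 0]
  gripper: 0.55

```text
time_s: 4.95
position: [0.5694, -0.0702, 0.0881]
ee_rot: [[-0.0, 1.0, 0.0], [1.0, 0.0, -0.0], [-0.0, 0.0, -1.0]]
ft_force: [1.3, 0.5, -0.0]
width: 0.548
```

Request:
jog_arm:
  moves:
    - [0, 0, 0, 0]
    - [0, 0, 0, 0]
    - [0, 0, 0, 0]
    - [0, 0, 0, 0]
    - [0, 0, 0, 0]
    - [0, 0, 0, 0]
  gripper: 0

```text
time_s: 5.55
position: [0.5694, -0.0701, 0.088]
ee_rot: [[-0.0, 1.0, -0.0], [1.0, 0.0, 0.0], [0.0, -0.0, -1.0]]
ft_force: [-0.1, -0.3, -0.2]
width: 0.409
```

```bash
python3 - <<'E'
from h import *
to(.419,.1395,.11,0)
E
```

```text
t=5.55 pos [ 0.5694 -0.0701  0.088 ] jaw 0.0 w 0.409 F [-0.1 -0.3 -0.2] q7 -0.10
shift [ 0.2097 -0.1503 -0.022 ] turn 0.0
```

Request:
jog_arm:
  moves:
    - [0, 0, -0.02, 0]
    - [0, 0, -0.06, 0]
    - [0, 0, -0.09, 0]
    - [0.05, -0.036, -0.09, 0]
    - [0.1, -0.072, -0.09, 0]
    - [0.14, -0.1, -0.09, 0]
    - [0.18, -0.129, -0.09, 0]
    - [0.21, -0.15, -0.09, 0]
    - [0.21, -0.15, -0.09, 0]
    - [0.21, -0.15, -0.04, 0]
    - [0.21, -0.15, -0.005, 0]
    - [0.21, -0.15, -0.005, 0]
    - [0.21, -0.15, -0.005, 0]

```text
time_s: 6.85
position: [0.4194, 0.1398, 0.0936]
ee_rot: [[-0.0, 1.0, -0.001], [1.0, 0.0, 0.0], [0.0, -0.001, -1.0]]
ft_force: [0.6, -0.3, -0.4]
width: 0.402
```

```bash
python3 - <<'E'
from h import *
grab('wrist','w4.png');d=grab('top')
cv2.imwrite('pics/t4.png',d['img'][120:280,190:400][:,:,::-1])
to(.419,.1395,.036,0)
E
```

```text
t=6.95 pos [0.4207 0.1402 0.0949] jaw -0.0 w 0.406 F [ 0.6 -0.2 -0.7] q7 -0.49
shift [-0.0007 -0.0018  0.0589] turn -0.0
```

View pics/w4.png

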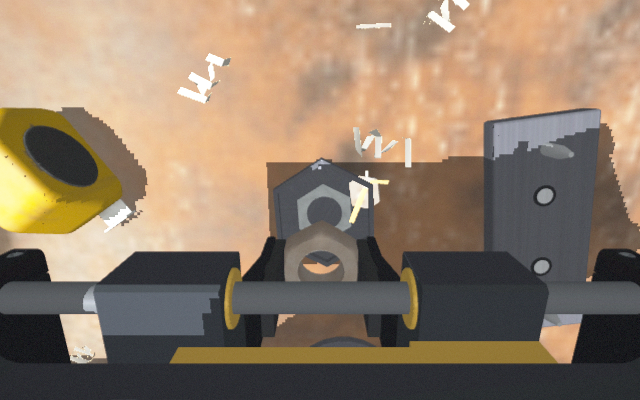

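The nut is held over the hexagonal dish, whose outline centre is at (323,209). There's a yellow chip near the rim at (360,200).

```bash
python3 - <<'E'
from h import *
np.set_printoptions(precision=4,suppress=True,linewidth=160)
d=load('wrist');print(pt_plane(d,323,209,.003)); cl=cloud(d)
for u,v in((360,200),(355,212),(375,182),(340,200),(300,200),(323,209)): print(u,v,cl[v,u])
E
```

```text
[0.4205 0.1437 0.003 ]
360 200 [0.4454 0.1505 0.0043]
355 212 [0.4423 0.1422 0.0048]
375 182 [0.4551 0.1628 0.0035]
340 200 [0.432  0.1502 0.0032]
300 200 [0.405  0.1505 0.0042]
323 209 [0.4205 0.1442 0.0046]
```

Request:
jog_arm:
  moves:
    - [0.001, -0.0005, 0.02, 0]
    - [0.001, -0.0005, 0.04, 0]
    - [0.001, -0.0005, 0.05, 0]
    - [0.001, -0.0005, 0.055, 0]
    - [0.001, -0.0005, 0.055, 0]
    - [0.001, -0.0005, 0.055, 0]

```text
time_s: 7.55
position: [0.4195, 0.141, 0.0389]
ee_rot: [[-0.0, 1.0, 0.001], [1.0, 0.0, 0.0], [0.0, 0.001, -1.0]]
ft_force: [-0.9, 0.1, -1.4]
width: 0.409
```

```bash
python3 - <<'E'
from h import *
to(.42,.141,.036,0)
E
```

```text
t=7.55 pos [0.4195 0.141  0.0389] jaw 0.0 w 0.409 F [-0.9  0.1 -1.4] q7 -0.58
shift [-0.      0.0005  0.0029] turn 0.0
```

Request:
jog_arm:
  moves:
    - [0, 0, 0.0015, 0]
    - [0, 0, 0.0015, 0]
    - [0, 0, 0.003, 0]
    - [0, 0, 0.003, 0]
    - [0, 0, 0.003, 0]

```text
time_s: 8.05
position: [0.4192, 0.1409, 0.0358]
ee_rot: [[-0.0, 1.0, 0.001], [1.0, 0.0, -0.0], [-0.0, 0.001, -1.0]]
ft_force: [-4.0, -0.9, 11.1]
width: 0.409
```

Request:
jog_arm:
  moves:
    - [0, 0, 0, 0]
    - [0, 0, 0, 0]
    - [0, 0, 0, 0]
    - [0, 0, 0, 0]
    - [0, 0, -0.02, 0]
    - [0, 0, -0.06, 0]
    - [0, 0, -0.11, 0]
    - [0, 0, -0.16, 0]
    - [0, 0, -0.16, 0]
  gripper: 0.75

```text
time_s: 8.95
position: [0.4219, 0.1422, 0.2013]
ee_rot: [[-0.0, 1.0, 0.01], [1.0, 0.0, 0.001], [0.001, 0.01, -1.0]]
ft_force: [-0.1, -0.4, -0.8]
width: 0.747
```

```bash
python3 - <<'E'
from h import *
grab('wrist','w5.png')
to(.571,-.071,.20,0)
E
```

```text
t=9.00 pos [0.4207 0.1414 0.1982] jaw -0.0 w 0.748 F [ 1.  -0.5 -0.6] q7 -0.39
shift [-0.2124  0.1503 -0.0009] turn -0.0
```

View pics/w5.png

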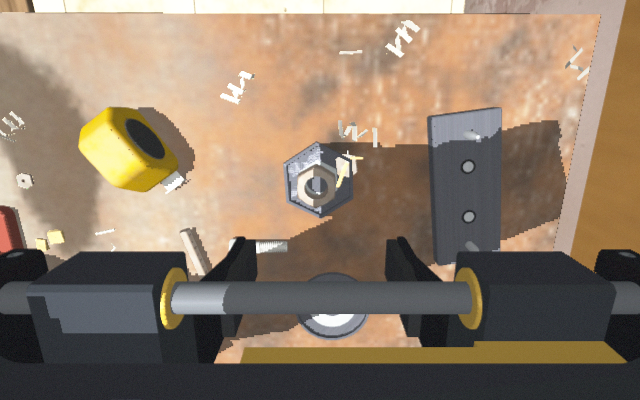

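The nut is inside the hex dish at (319,187). Next I measure the bearing, with the arm clear of the pile.

Request:
jog_arm:
  moves:
    - [-0.04, 0.028, 0, 0]
    - [-0.08, 0.056, 0, 0]
    - [-0.12, 0.085, 0, 0]
    - [-0.16, 0.113, 0, 0]
    - [-0.2, 0.142, 0, 0]
    - [-0.212, 0.15, 0, 0]
    - [-0.212, 0.15, 0, 0]
    - [-0.212, 0.15, 0, 0]
    - [-0.212, 0.15, 0, 0]
    - [-0.212, 0.15, 0, 0]
  gripper: 1

```text
time_s: 10.0
position: [0.5685, -0.0696, 0.1952]
ee_rot: [[-0.002, 1.0, 0.0], [1.0, 0.002, -0.0], [-0.0, 0.0, -1.0]]
ft_force: [0.0, 1.2, -0.3]
width: 1.003
```

```bash
python3 - <<'E'
from h import *
to(.571,-.071,.20,0)
d=grab('wrist','w6.png')
c=(.571,-.071)
cv2.imwrite('pics/ov6.png',overlay(d,[(circ(c,.055,.026),(0,255,0)),(circ(c,.032,.033),(0,0,255))],(260,110,390,240),4.5,''))
E
```

```text
t=10.00 pos [ 0.5685 -0.0696  0.1952] jaw 0.1 w 1.003 F [ 0.   1.2 -0.3] q7 -0.06
shift [-0.0014  0.0025 -0.0048] turn 0.1
```

View pics/ov6.png

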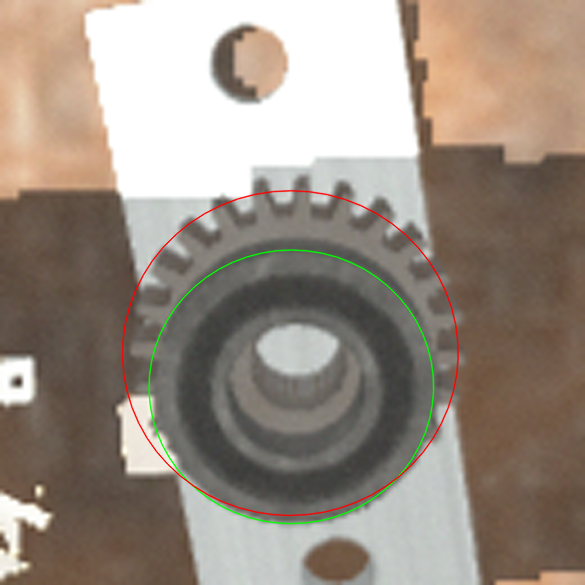

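Request:
jog_arm:
  moves:
    - [-0.001, 0.003, 0.04, 0]
    - [-0.001, 0.003, 0.08, 0]
    - [-0.001, 0.003, 0.1, 0]
    - [-0.001, 0.003, 0.11, 0]
    - [-0.001, 0.003, 0.11, 0]
    - [-0.001, 0.003, 0.11, 0]
    - [-0.001, 0.003, 0.11, 0]
    - [-0.001, 0.003, 0.11, 0]

```text
time_s: 10.85
position: [0.5727, -0.0722, 0.0863]
ee_rot: [[-0.0, 1.0, 0.002], [1.0, 0.0, -0.0], [-0.0, 0.002, -1.0]]
ft_force: [0.1, -0.1, -1.4]
width: 0.998
```

```bash
python3 - <<'E'
from h import *
to(.572,-.070,.072,0)
E
```

```text
t=10.85 pos [ 0.5727 -0.0722  0.0863] jaw 0.0 w 0.998 F [ 0.1 -0.1 -1.4] q7 -0.11
shift [ 0.0022 -0.0007  0.0143] turn 0.0
```

Request:
jog_arm:
  moves:
    - [0.0015, -0.0007, 0.008, 0]
    - [0.0015, -0.0007, 0.0125, 0]
    - [0.0015, -0.0007, 0.0125, 0]
    - [0.0015, -0.0007, 0.0125, 0]
    - [0.0015, -0.0007, 0.0125, 0]
    - [0.0015, -0.0007, 0.0125, 0]

```text
time_s: 11.45
position: [0.5714, -0.0706, 0.0727]
ee_rot: [[-0.0, 1.0, 0.0], [1.0, 0.0, 0.0], [0.0, 0.0, -1.0]]
ft_force: [0.0, -0.4, -0.5]
width: 0.996
```

Request:
jog_arm:
  moves:
    - [0, 0, 0, 0]
    - [0, 0, 0, 0]
    - [0, 0, 0, 0]
    - [0, 0, 0, 0]
    - [0, 0, 0, 0]
    - [0, 0, 0, 0]
    - [0, 0, 0, 0]
  gripper: 0

```text
time_s: 12.15
position: [0.5713, -0.0706, 0.0726]
ee_rot: [[-0.0, 1.0, 0.0], [1.0, 0.0, 0.0], [0.0, 0.0, -1.0]]
ft_force: [1.0, 0.0, 0.2]
width: 0.582
```

```bash
python3 - <<'E'
from h import *
grab('wrist','w7.png')
to(.4353,-.001,.11,0)
E
```

```text
t=12.20 pos [ 0.5713 -0.0706  0.0726] jaw 0.0 w 0.581 F [-0.  -0.5 -0.3] q7 -0.12
shift [ 0.0696 -0.136  -0.0374] turn 0.0
```

View pics/w7.png

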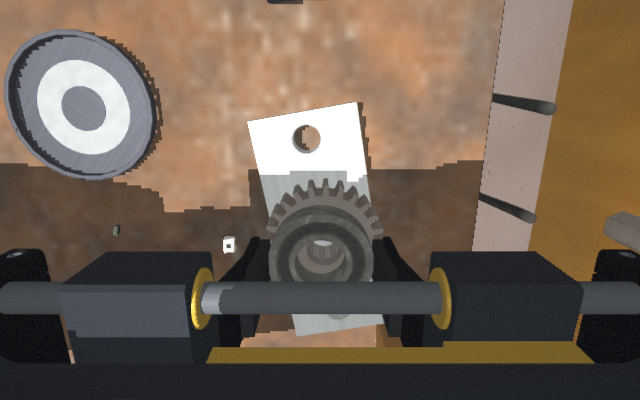

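```bash
python3 - <<'E'
from h import *
np.set_printoptions(precision=4,suppress=True,linewidth=160)
d=load('wrist');print(pt_plane(d,84,107,.003),pt_plane(load('top'),205+607.5/5.7,205+183.5/5.7,.003))
E
```

```text
[0.436  0.0013 0.003 ] [ 0.4338 -0.0008  0.003 ]
```

Request:
jog_arm:
  moves:
    - [0, 0, -0.01, 0]
    - [0, 0, -0.04, 0]
    - [0, 0, -0.08, 0]
    - [0, 0, -0.08, 0]
    - [0.02, -0.039, -0.08, 0]
    - [0.04, -0.078, -0.08, 0]
    - [0.06, -0.117, -0.08, 0]
    - [0.0696, -0.136, -0.08, 0]
    - [0.0696, -0.136, -0.04, 0]
    - [0.0696, -0.136, -0.02, 0]
    - [0.0696, -0.136, -0.02, 0]
    - [0.0696, -0.136, -0.02, 0]
    - [0.0696, -0.136, -0.02, 0]

```text
time_s: 13.5
position: [0.4362, -0.001, 0.0938]
ee_rot: [[-0.0, 1.0, 0.002], [1.0, 0.0, 0.0], [0.0, 0.002, -1.0]]
ft_force: [0.0, 0.3, -1.1]
width: 0.585
```

```bash
python3 - <<'E'
from h import *
grab('wrist','w8.png')
to(.4353,-.001,.0366,0)
E
```

```text
t=13.55 pos [ 0.4362 -0.001   0.0938] jaw 0.0 w 0.585 F [-0.2 -0.5 -0.1] q7 -0.15
shift [ 0.     -0.001   0.0572] turn 0.0
```

View pics/w8.png

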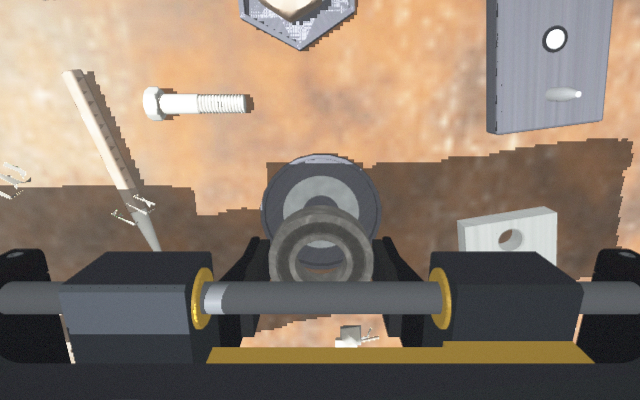

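The bearing is held at (321,258), centred across the dish at (321,213). I'm lowering it now.

Request:
jog_arm:
  moves:
    - [0, -0.001, 0.02, 0]
    - [0, -0.001, 0.04, 0]
    - [0, -0.001, 0.05, 0]
    - [0, -0.001, 0.052, 0]
    - [0, -0.001, 0.054, 0]
    - [0, -0.001, 0.054, 0]
    - [0, -0.001, 0.054, 0]

```text
time_s: 14.25
position: [0.4347, -0.0011, 0.0392]
ee_rot: [[-0.0, 1.0, 0.001], [1.0, 0.0, -0.0], [-0.0, 0.001, -1.0]]
ft_force: [0.2, -0.1, -1.5]
width: 0.584
```

Request:
jog_arm:
  moves:
    - [0, 0, 0.002, 0]
    - [0, 0, 0.002, 0]
    - [0, 0, 0.0035, 0]
    - [0, 0, 0.0035, 0]
    - [0, 0, 0.0035, 0]

```text
time_s: 14.75
position: [0.4344, -0.0011, 0.0355]
ee_rot: [[-0.0, 1.0, 0.0], [1.0, 0.0, -0.0], [-0.0, 0.0, -1.0]]
ft_force: [-1.5, 0.1, 5.9]
width: 0.588
```

Request:
jog_arm:
  moves:
    - [0, 0, 0, 0]
    - [0, 0, 0, 0]
    - [0, 0, 0, 0]
    - [0, 0, 0, 0]
    - [0, 0, -0.02, 0]
    - [0, 0, -0.06, 0]
    - [0, 0, -0.11, 0]
    - [0, 0, -0.16, 0]
    - [0, 0, -0.16, 0]
    - [0, 0, -0.16, 0]
  gripper: 1

```text
time_s: 15.75
position: [0.4349, -0.0012, 0.1961]
ee_rot: [[-0.0, 1.0, 0.003], [1.0, 0.0, -0.001], [-0.001, 0.003, -1.0]]
ft_force: [0.1, -0.3, 0.1]
width: 1.002
```

```bash
python3 - <<'E'
from h import *
grab('wrist','w9.png')
to(.572,-.069,.20,10)
E
```

```text
t=15.80 pos [ 0.434  -0.0012  0.1948] jaw 0.0 w 0.999 F [ 0.6 -0.4 -0.5] q7 -0.06
shift [-0.0678  0.138  -0.0052] turn -10.0
```

View pics/w9.png

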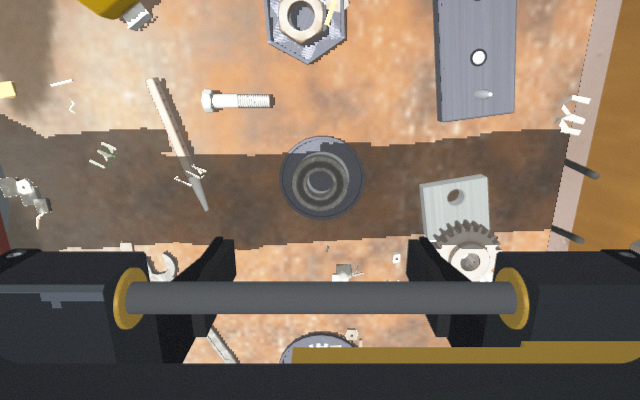

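The bearing sits in its dish at (321,178). The gear is next.

Request:
jog_arm:
  moves:
    - [-0.02, 0.042, 0, -5]
    - [-0.04, 0.084, 0, -10]
    - [-0.06, 0.125, 0, -10]
    - [-0.068, 0.138, 0, -10]
    - [-0.068, 0.138, 0, -10]
    - [-0.068, 0.138, 0, -10]
    - [-0.068, 0.138, 0, -10]
    - [-0.068, 0.138, 0, -10]

```text
time_s: 16.6
position: [0.5715, -0.0683, 0.1951]
ee_rot: [[-0.175, 0.985, -0.0], [0.985, 0.175, -0.0], [-0.0, -0.0, -1.0]]
ft_force: [-0.6, -0.3, -1.0]
width: 1.001
```

```bash
python3 - <<'E'
from h import *
to(.572,-.069,.10,10)
d=grab('wrist','w10.png')
c=(.572,-.069)
cv2.imwrite('pics/ov10.png',overlay(d,[(circ(c,.040,.018),(0,255,0)),(circ(c,.032,.033),(0,0,255))],(260,110,390,240),4.5,''))
E
```

```text
t=16.60 pos [ 0.5715 -0.0683  0.1951] jaw 10.1 w 1.001 F [-0.6 -0.3 -1. ] q7 0.11
shift [-0.0008  0.0004  0.0951] turn 0.1
```

View pics/ov10.png

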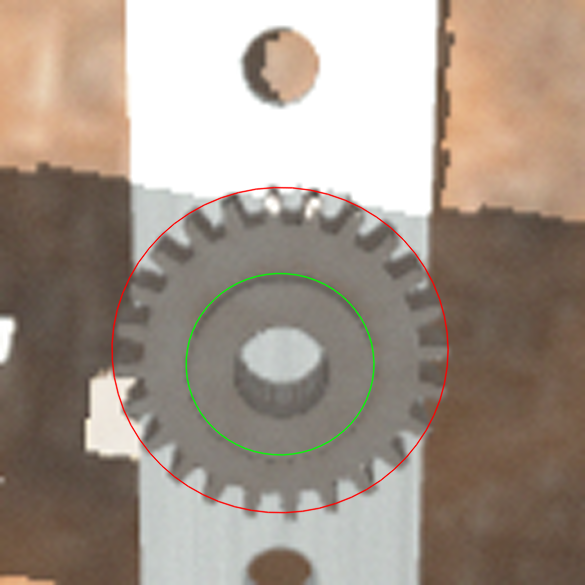

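Request:
jog_arm:
  moves:
    - [-0.001, 0.0005, 0.04, 0]
    - [-0.001, 0.0005, 0.08, 0]
    - [-0.001, 0.0005, 0.12, 0]
    - [-0.001, 0.0005, 0.137, 0]
    - [-0.001, 0.0005, 0.137, 0]
    - [-0.001, 0.0005, 0.137, 0]
    - [-0.001, 0.0005, 0.137, 0]
    - [-0.001, 0.0005, 0.137, 0]
    - [-0.001, 0.0005, 0.137, 0]

```text
time_s: 17.55
position: [0.5735, -0.07, 0.0592]
ee_rot: [[-0.174, 0.985, 0.002], [0.985, 0.174, -0.0], [-0.001, 0.002, -1.0]]
ft_force: [-0.2, -0.7, -0.1]
width: 0.998
```

```bash
python3 - <<'E'
from h import *
to(.572,-.0695,.0465,10)
E
```

```text
t=17.55 pos [ 0.5735 -0.07    0.0592] jaw 10.0 w 0.998 F [-0.2 -0.7 -0.1] q7 0.04
shift [ 0.0008 -0.0014  0.0127] turn 0.0
```

Request:
jog_arm:
  moves:
    - [0.0008, -0.001, 0.008, 0]
    - [0.0008, -0.001, 0.0115, 0]
    - [0.0008, -0.001, 0.0115, 0]
    - [0.0008, -0.001, 0.0115, 0]
    - [0.0008, -0.001, 0.0115, 0]
    - [0.0008, -0.001, 0.0115, 0]

```text
time_s: 18.15
position: [0.5719, -0.0693, 0.0467]
ee_rot: [[-0.174, 0.985, 0.0], [0.985, 0.174, 0.0], [-0.0, 0.0, -1.0]]
ft_force: [0.8, 0.2, -0.3]
width: 1.002
```

Request:
jog_arm:
  moves:
    - [0, 0, 0, 0]
    - [0, 0, 0, 0]
    - [0, 0, 0, 0]
    - [0, 0, 0, 0]
    - [0, 0, 0, 0]
    - [0, 0, 0, 0]
    - [0, 0, 0, 0]
  gripper: 0

```text
time_s: 18.85
position: [0.5719, -0.0693, 0.0466]
ee_rot: [[-0.174, 0.985, 0.0], [0.985, 0.174, 0.0], [-0.0, 0.0, -1.0]]
ft_force: [0.9, -0.9, -1.3]
width: 0.747
```

```bash
python3 - <<'E'
from h import *
grab('wrist','w11.png')
to(.434,-.222,.15,10)
E
```

```text
t=18.90 pos [ 0.5719 -0.0693  0.0466] jaw 10.0 w 0.748 F [0.8 0.2 0.6] q7 0.03
shift [-0.1264 -0.1623 -0.1034] turn 0.0
```

View pics/w11.png

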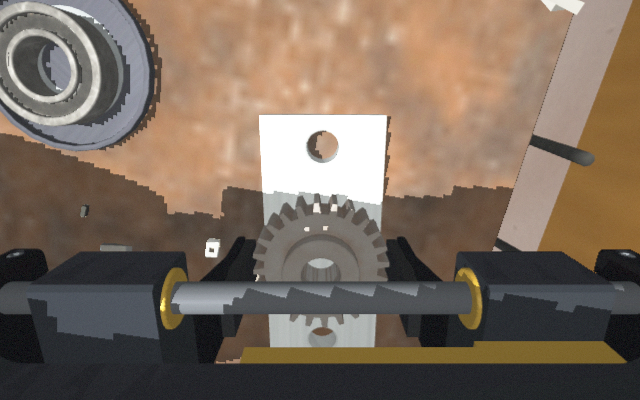

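```bash
python3 - <<'E'
from h import *
P=np.concatenate([cloud(load('top')).reshape(-1,3),np.zeros((0,3))]);d=load('scene');P=np.concatenate([P,cloud(d).reshape(-1,3)])
for lo,hi in((.07,.12),(.12,.2),(.2,.3)):
  m=(P[:,2]>lo)&(P[:,2]<hi)&(P[:,1]<-.25)&(P[:,1]>-.5)&(P[:,0]>.28)&(P[:,0]<.55)
  print(lo,m.sum(),np.percentile(P[m][:,1],[99.5,98,95]),np.percentile(P[m][:,0],[0,2,50,98]))
to(.434,-.222,.12,0)
E
```

```text
0.07 2599 [-0.3567495  -0.36586998 -0.37494276] [0.28222507 0.28517982 0.40392584 0.51731815]
0.12 13615 [-0.35778175 -0.36677617 -0.37202719] [0.28000142 0.28245425 0.35147864 0.52346888]
0.2 16897 [-0.37050264 -0.37249721 -0.37812162] [0.31509929 0.31996162 0.38890163 0.50444004]
t=18.90 pos [ 0.5719 -0.0693  0.0466] jaw 10.0 w 0.748 F [0.8 0.2 0.6] q7 0.03
shift [-0.1264 -0.1624 -0.0734] turn 10.0
```

Request:
jog_arm:
  moves:
    - [0, 0, -0.01, 0]
    - [0, 0, -0.04, 0]
    - [0, 0, -0.08, 0]
    - [0, 0, -0.12, 0]
    - [0, 0, -0.12, 0]
    - [-0.025, -0.032, -0.12, 4]
    - [-0.05, -0.064, -0.12, 8]
    - [-0.075, -0.096, -0.12, 10]
    - [-0.1, -0.128, -0.12, 10]
    - [-0.126, -0.162, -0.12, 10]
    - [-0.126, -0.162, -0.09, 10]
    - [-0.126, -0.162, -0.06, 10]
    - [-0.126, -0.162, -0.06, 10]
    - [-0.126, -0.162, -0.06, 10]
    - [-0.126, -0.162, -0.06, 10]

```text
time_s: 20.4
position: [0.4351, -0.2216, 0.1079]
ee_rot: [[-0.001, 1.0, 0.001], [1.0, 0.001, -0.001], [-0.001, 0.001, -1.0]]
ft_force: [1.1, -0.0, -3.3]
width: 0.751
```

```bash
python3 - <<'E'
from h import *
grab('wrist','w12.png')
to(.434,-.222,.0366,0)
E
```

```text
t=20.45 pos [ 0.4352 -0.2217  0.108 ] jaw 0.1 w 0.749 F [-0.7  0.7 -3.5] q7 0.32
shift [-0.0003 -0.0013  0.0714] turn 0.1
```

View pics/w12.png

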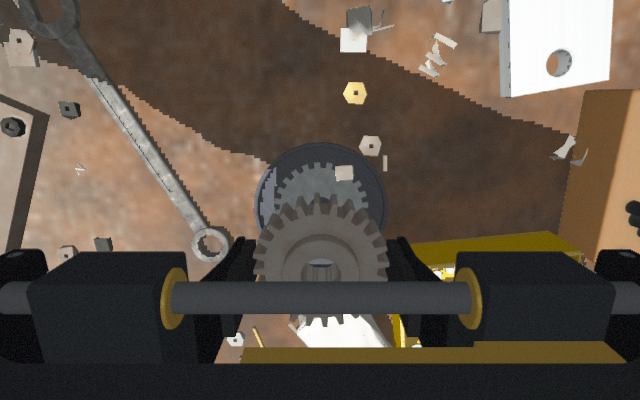

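Request:
jog_arm:
  moves:
    - [0, -0.001, 0.02, 0]
    - [0, -0.001, 0.04, 0]
    - [0, -0.001, 0.055, 0]
    - [0, -0.001, 0.064, 0]
    - [0, -0.001, 0.067, 0]
    - [0, -0.001, 0.067, 0]
    - [0, -0.001, 0.067, 0]
    - [0, -0.001, 0.067, 0]

```text
time_s: 21.25
position: [0.4337, -0.2218, 0.0404]
ee_rot: [[-0.0, 1.0, 0.001], [1.0, 0.0, -0.001], [-0.001, 0.001, -1.0]]
ft_force: [0.2, 0.2, -4.7]
width: 0.748
```

Request:
jog_arm:
  moves:
    - [0, 0, 0.002, 0]
    - [0, 0, 0.003, 0]
    - [0, 0, 0.0045, 0]
    - [0, 0, 0.0045, 0]
    - [0, 0, 0.0045, 0]

```text
time_s: 21.75
position: [0.4332, -0.2216, 0.0355]
ee_rot: [[-0.0, 1.0, -0.0], [1.0, 0.0, -0.0], [-0.0, -0.0, -1.0]]
ft_force: [-3.8, 1.4, 5.8]
width: 0.748
```

Request:
jog_arm:
  moves:
    - [0, 0, 0, 0]
    - [0, 0, 0, 0]
    - [0, 0, 0, 0]
    - [0, 0, 0, 0]
    - [0, 0, -0.02, 0]
    - [0, 0, -0.06, 0]
    - [0, 0, -0.11, 0]
    - [0, 0, -0.16, 0]
    - [0, 0, -0.16, 0]
    - [0, 0, -0.16, 0]
  gripper: 1

```text
time_s: 22.75
position: [0.4338, -0.2219, 0.1962]
ee_rot: [[-0.0, 1.0, 0.002], [1.0, 0.0, -0.002], [-0.002, 0.002, -1.0]]
ft_force: [-0.1, 0.3, -0.9]
width: 0.998
```

```bash
python3 - <<'E'
from h import *
grab('wrist','w13.png')
to(.5713,-.0695,.20,10.2)
E
```

```text
t=22.80 pos [ 0.4329 -0.2216  0.1948] jaw 0.0 w 1.001 F [0.2 0.8 0.6] q7 0.36
shift [ 0.1521  0.1384 -0.0053] turn -10.2
```

View pics/w13.png

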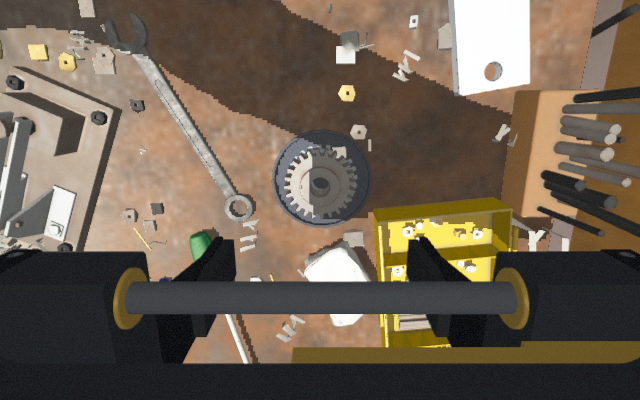

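The gear lies in its dish at (321,180). The plate is last.

Request:
jog_arm:
  moves:
    - [0.03, 0.028, -0.02, -5]
    - [0.06, 0.055, -0.02, -10]
    - [0.09, 0.082, -0.02, -10]
    - [0.12, 0.11, -0.02, -10]
    - [0.152, 0.138, -0.02, -10]
    - [0.152, 0.138, -0.02, -10]
    - [0.152, 0.138, -0.02, -10]
    - [0.152, 0.138, -0.02, -10]
    - [0.152, 0.138, -0.02, -10]

```text
time_s: 23.7
position: [0.5703, -0.0708, 0.2144]
ee_rot: [[-0.172, 0.985, -0.001], [0.985, 0.172, -0.0], [-0.0, -0.001, -1.0]]
ft_force: [-0.6, -0.7, 0.1]
width: 1.001
```

```bash
python3 - <<'E'
from h import *
np.set_printoptions(precision=4,suppress=True,linewidth=160)
to(.5713,-.0695,.20,10.2)
d=grab('wrist','w14.png'); t=grab('top','t14.png')
E
```

```text
t=23.70 pos [ 0.5703 -0.0708  0.2144] jaw 9.9 w 1.001 F [-0.6 -0.7  0.1] q7 0.11
shift [0.0011 0.0012 0.0144] turn -0.3
```

View pics/w14.png

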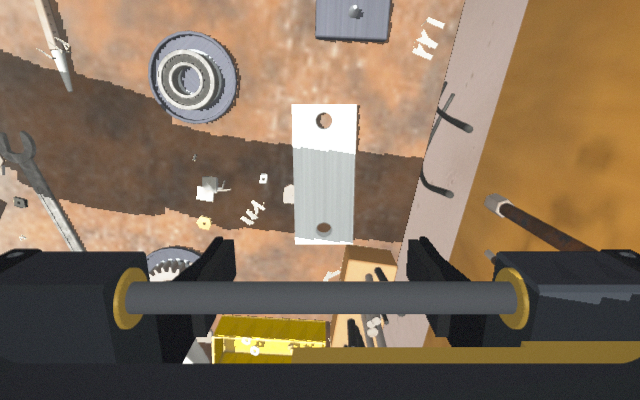

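View pics/t14.png

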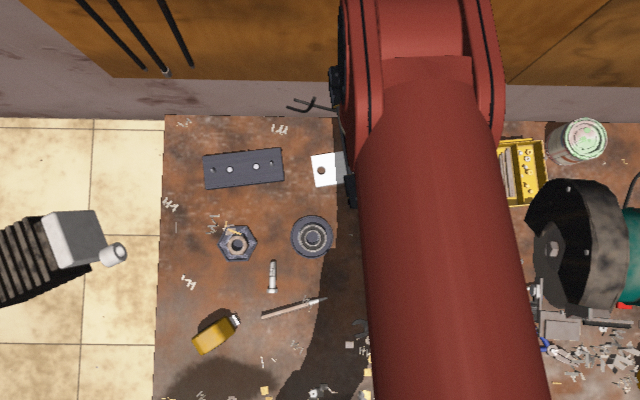

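```bash
python3 - <<'E'
from h import *
np.set_printoptions(precision=4,suppress=True,linewidth=160)
d=load('wrist');
def rect(c,h,a,L=.14,W=.06):
    a=np.radians(a);ux=np.array([np.cos(a),np.sin(a)]);uy=np.array([-ux[1],ux[0]])
    return np.array([[*(np.array(c)+sx*L/2*ux+sy*W/2*uy),h] for sx,sy in((1,1),(1,-1),(-1,-1),(-1,1))])
c=np.array((.5713,-.0695));a=100.2;ux=np.array([np.cos(np.radians(a)),np.sin(np.radians(a))])
cv2.imwrite('pics/ov14.png',overlay(d,[(rect(c,.014,a),(0,0,255)),(circ(c+.055*ux,.014,.008),(0,160,0)),(circ(c-.055*ux,.014,.008),(0,160,0))],(275,95,375,255),3.7,''))
E
```

```text
(no output)
```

View pics/ov14.png

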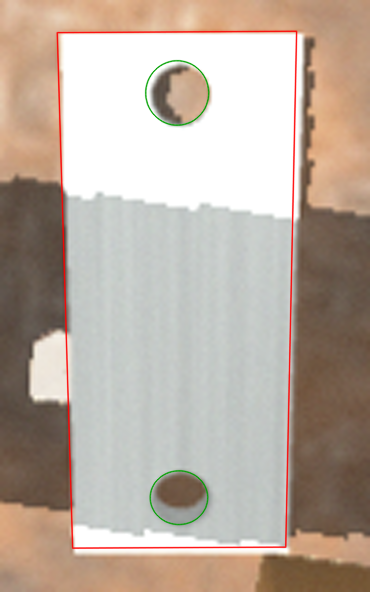

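```bash
python3 - <<'E'
from h import *
np.set_printoptions(precision=4,suppress=True,linewidth=160)
d=load('wrist');cl=cloud(d)
for u,v in((287,190),(288,196),(284,193),(280,170),(310,190),(286,200)):print(cl[v,u])
to(.5718,-.070,.029,10.2)
E
```

```text
[ 0.5381 -0.0917  0.0036]
[ 0.54   -0.098   0.0032]
[ 0.5356 -0.0952  0.0045]
[ 0.5278 -0.0732 -0.0004]
[ 0.5612 -0.0846  0.0149]
[ 0.5386 -0.1026  0.0034]
t=23.80 pos [ 0.5706 -0.0706  0.2149] jaw 9.9 w 0.999 F [ 0.3 -0.3 -0.1] q7 0.11
shift [0.0005 0.0013 0.1859] turn -0.3
```

Request:
jog_arm:
  moves:
    - [0.0005, 0.001, 0.05, -0.3]
    - [0.0005, 0.001, 0.1, -0.3]
    - [0.0005, 0.001, 0.14, -0.3]
    - [0.0005, 0.001, 0.165, -0.3]
    - [0.0005, 0.001, 0.172, -0.3]
    - [0.0005, 0.001, 0.172, -0.3]
    - [0.0005, 0.001, 0.172, -0.3]
    - [0.0005, 0.001, 0.172, -0.3]
    - [0.0005, 0.001, 0.172, -0.3]

```text
time_s: 24.7
position: [0.5729, -0.069, 0.0445]
ee_rot: [[-0.179, 0.984, 0.002], [0.984, 0.179, -0.001], [-0.001, 0.002, -1.0]]
ft_force: [-0.2, 0.9, -0.4]
width: 0.996
```

```bash
python3 - <<'E'
from h import *
to(.5718,-.07,.031,10.2)
E
```

```text
t=24.70 pos [ 0.5729 -0.069   0.0445] jaw 10.3 w 0.996 F [-0.2  0.9 -0.4] q7 0.02
shift [-0.0007 -0.0013  0.0135] turn 0.1
```

Request:
jog_arm:
  moves:
    - [-0.0005, 0, 0.008, 0]
    - [-0.0005, 0, 0.012, 0]
    - [-0.0005, 0, 0.012, 0]
    - [-0.0005, 0, 0.012, 0]
    - [-0.0005, 0, 0.012, 0]
    - [-0.0005, 0, 0.012, 0]

```text
time_s: 25.3
position: [0.5722, -0.0693, 0.0312]
ee_rot: [[-0.179, 0.984, 0.0], [0.984, 0.179, 0.0], [-0.0, 0.0, -1.0]]
ft_force: [0.6, -0.2, 0.5]
width: 1.004
```

Request:
jog_arm:
  moves:
    - [0, 0, 0, 0]
    - [0, 0, 0, 0]
    - [0, 0, 0, 0]
    - [0, 0, 0, 0]
    - [0, 0, 0, 0]
    - [0, 0, 0, 0]
    - [0, 0, 0, 0]
  gripper: 0

```text
time_s: 26.0
position: [0.5722, -0.0693, 0.0311]
ee_rot: [[-0.179, 0.984, 0.0], [0.984, 0.179, 0.0], [0.0, 0.0, -1.0]]
ft_force: [0.2, -0.1, 0.0]
width: 0.684
```

```bash
python3 - <<'E'
from h import *
grab('wrist','w15.png')
to(.5623,.1305,.13,8)
E
```

```text
t=26.05 pos [ 0.5722 -0.0694  0.0311] jaw 10.3 w 0.684 F [ 0.8 -0.2 -0.9] q7 0.02
shift [ 0.1984  0.0261 -0.0989] turn 2.3
```

View pics/w15.png

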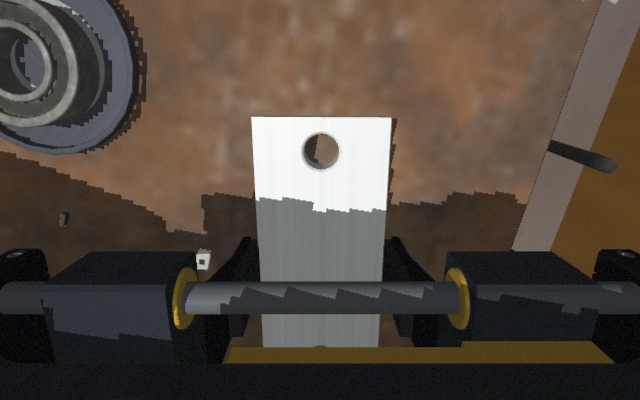

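```bash
python3 - <<'E'
from h import *
np.set_printoptions(precision=4,suppress=True,linewidth=160)
s=readout.get_state();d=load('wrist')
R=np.array(s['ee_rot'])
for u,v in((321,151),(252,117),(392,118)):
    print(R.T@(pt_plane(d,u,v,.014)-s['position']))
E
```

```text
[ 0.0548 -0.      0.0171]
[ 0.0694 -0.0296  0.0171]
[0.069  0.0304 0.0171]
```

Request:
jog_arm:
  moves:
    - [0, 0, -0.01, 0]
    - [0, 0, -0.05, 0]
    - [0, 0, -0.09, 0]
    - [0, 0, -0.12, 0]
    - [0.04, 0.005, -0.12, 1]
    - [0.08, 0.01, -0.12, 2.3]
    - [0.12, 0.016, -0.12, 2.3]
    - [0.16, 0.021, -0.12, 2.3]
    - [0.198, 0.026, -0.12, 2.3]
    - [0.198, 0.026, -0.12, 2.3]
    - [0.198, 0.026, -0.09, 2.3]
    - [0.198, 0.026, -0.07, 2.3]
    - [0.198, 0.026, -0.07, 2.3]
    - [0.198, 0.026, -0.07, 2.3]
    - [0.198, 0.026, -0.07, 2.3]

```text
time_s: 27.55
position: [0.563, 0.1302, 0.1026]
ee_rot: [[-0.139, 0.99, 0.002], [0.99, 0.139, 0.0], [0.0, 0.002, -1.0]]
ft_force: [-0.6, -0.5, -2.5]
width: 0.684
```

```bash
python3 - <<'E'
from h import *
d=grab('wrist','w16.png')
cv2.imwrite('pics/w16c.png',cv2.resize(d['img'][70:230,220:420],None,fx=4,fy=3.75,interpolation=cv2.INTER_CUBIC)[:,:,::-1])
to(.5623,.1305,.1,8)
E
```

```text
t=27.60 pos [0.563  0.1303 0.1026] jaw 8.0 w 0.685 F [-0.5  0.  -3.2] q7 -0.36
shift [ 0.0003 -0.0007  0.0026] turn 0.0
```

View pics/w16.png

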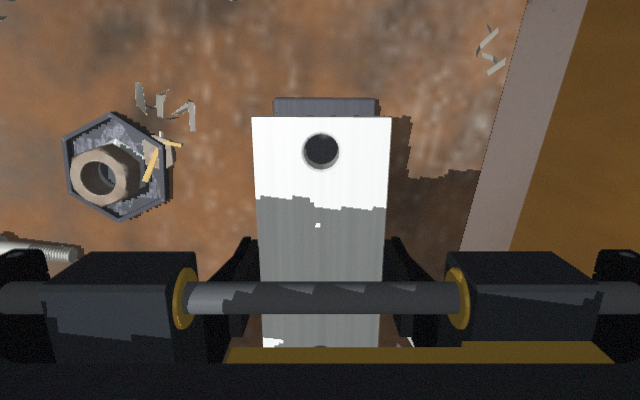

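View pics/w16c.png

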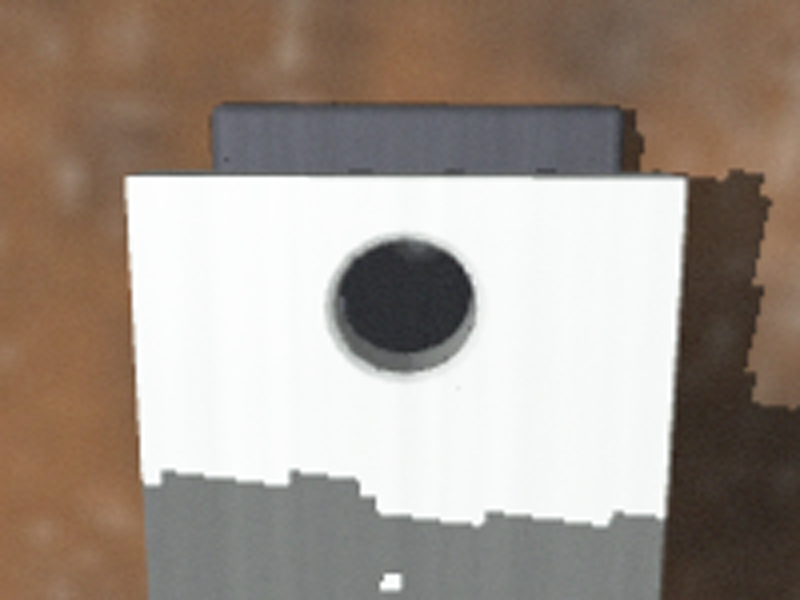

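```bash
python3 - <<'E'
from h import *
np.set_printoptions(precision=4,suppress=True,linewidth=160)
s=readout.get_state();d=load('wrist');R=np.array(s['ee_rot'])
for u,v in((213,106),(620,107)):
    p=pt_plane(d,u/4+220,v/3.75+70,.016); print(p,R.T@(p-s['position']))
E
```

```text
[0.5234 0.202  0.016 ] [ 0.0766 -0.0294  0.0865]
[0.5852 0.2105 0.016 ] [0.0764 0.0329 0.0867]
```

Request:
jog_arm:
  moves:
    - [0.001, 0.001, 0.015, 0]
    - [0.001, 0.001, 0.024, 0]
    - [0.001, 0.001, 0.024, 0]
    - [0.001, 0.001, 0.024, 0]
    - [0.001, 0.001, 0.024, 0]
    - [0.001, 0.001, 0.024, 0]

```text
time_s: 28.2
position: [0.5633, 0.1313, 0.0774]
ee_rot: [[-0.139, 0.99, 0.001], [0.99, 0.139, 0.0], [0.0, 0.001, -1.0]]
ft_force: [0.1, 0.1, -2.3]
width: 0.689
```

```bash
python3 - <<'E'
from h import *
d=grab('wrist','w17.png');t=grab('scene')
cv2.imwrite('pics/w17c.png',cv2.resize(d['img'][80:200,240:400],None,fx=5,fy=5,interpolation=cv2.INTER_CUBIC)[:,:,::-1])
cv2.imwrite('pics/s17c.png',cv2.resize(t['img'][120:240,200:360],None,fx=5,fy=5,interpolation=cv2.INTER_CUBIC)[:,:,::-1])
to(.5645,.1318,.075,8)
E
```

```text
t=28.30 pos [0.5633 0.1313 0.0774] jaw 8.0 w 0.683 F [-0.2  0.1 -3.8] q7 -0.38
shift [0.0004 0.0013 0.0024] turn 0.0
```

View pics/w17c.png

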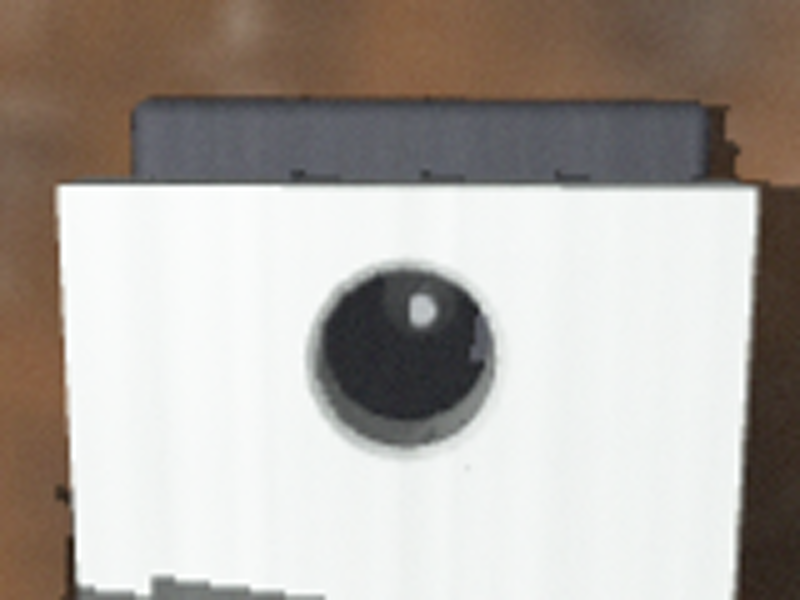

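View pics/s17c.png

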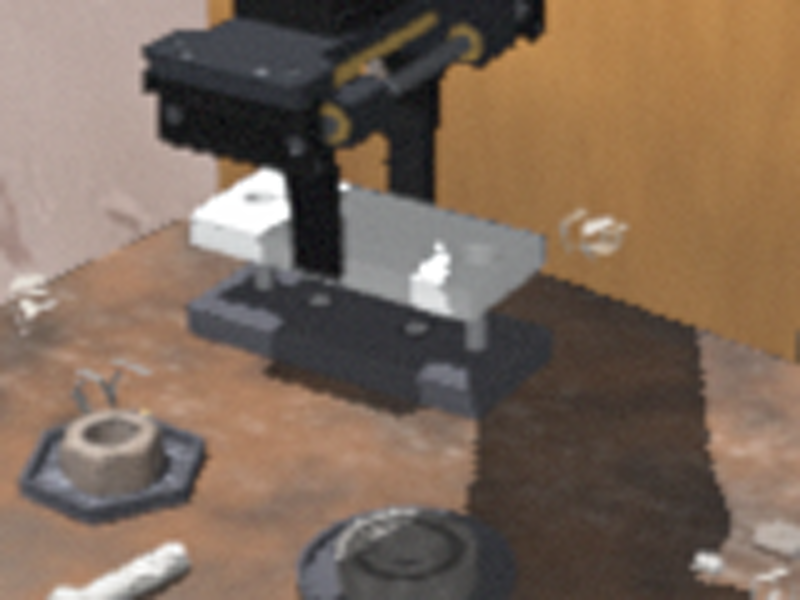

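The dowel tip shows through the hole at crop pixel (422,310), slightly right of the hole's centre. I'll use it to measure the offset.

```bash
python3 - <<'E'
from h import *
np.set_printoptions(precision=4,suppress=True,linewidth=160)
s=readout.get_state();d=load('wrist');R=np.array(s['ee_rot'])
L=lambda u,v,h:R.T@(pt_plane(d,(u+.5)/5-.5+240,(v+.5)/5-.5+80,h)-s['position'])
print('dowel',L(422,310,.038),'hole top',L(402,358,.0463+.014),'hole bottom',L(406,345,.0463))
print(L(133,102,.016),L(708,104,.016))
E
```

```text
dowel [0.0562 0.0015 0.0394] hole top [ 0.0548 -0.0004  0.0171] hole bottom [ 0.0539 -0.0001  0.0311]
[ 0.0759 -0.0298  0.0614] [0.0757 0.0328 0.0614]
```

Request:
jog_arm:
  moves:
    - [0.0012, 0.0016, 0.0, 0]
    - [0.0012, 0.0016, 0.0, 0]
    - [0.0012, 0.0016, 0.008, 0]
    - [0.0012, 0.0016, 0.014, 0]
    - [0.0012, 0.0016, 0.018, 0]
    - [0.0012, 0.0016, 0.018, 0]
    - [0.0012, 0.0016, 0.018, 0]

```text
time_s: 29.0
position: [0.5644, 0.1327, 0.0589]
ee_rot: [[-0.14, 0.99, -0.0], [0.99, 0.14, 0.0], [0.0, -0.0, -1.0]]
ft_force: [0.4, -0.1, -2.7]
width: 0.685
```

```bash
python3 - <<'E'
from h import *
np.set_printoptions(precision=4,suppress=True,linewidth=160)
d=grab('wrist','w18.png');t=grab('scene')
cv2.imwrite('pics/w18c.png',cv2.resize(d['img'][80:200,240:400],None,fx=5,fy=5,interpolation=cv2.INTER_CUBIC)[:,:,::-1])
cv2.imwrite('pics/s18c.png',cv2.resize(t['img'][120:240,200:360],None,fx=5,fy=5,interpolation=cv2.INTER_CUBIC)[:,:,::-1])
to(.5645,.1318,.0471,8)
E
```

```text
t=29.10 pos [0.5646 0.1328 0.0593] jaw 8.0 w 0.686 F [-0.5  0.7 -2. ] q7 -0.39
shift [-0.0009 -0.0003  0.0122] turn 0.0
```

View pics/w18c.png

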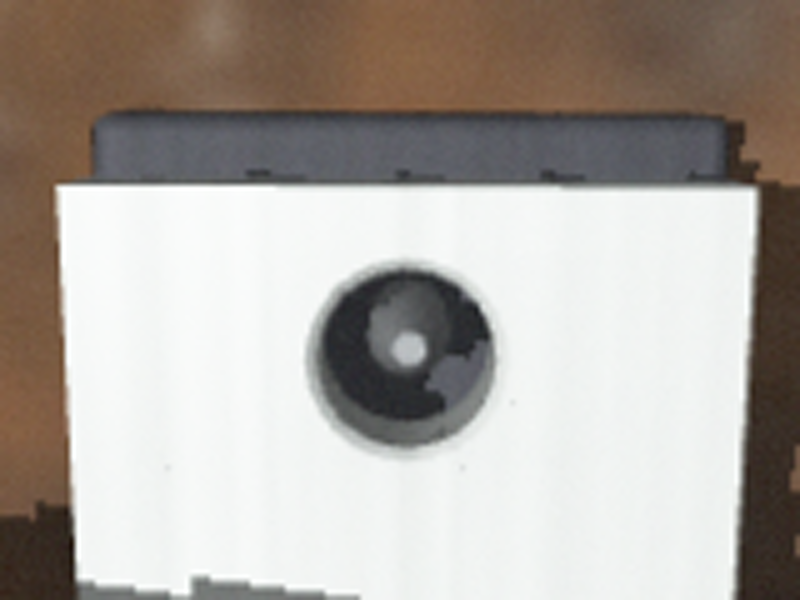

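View pics/s18c.png

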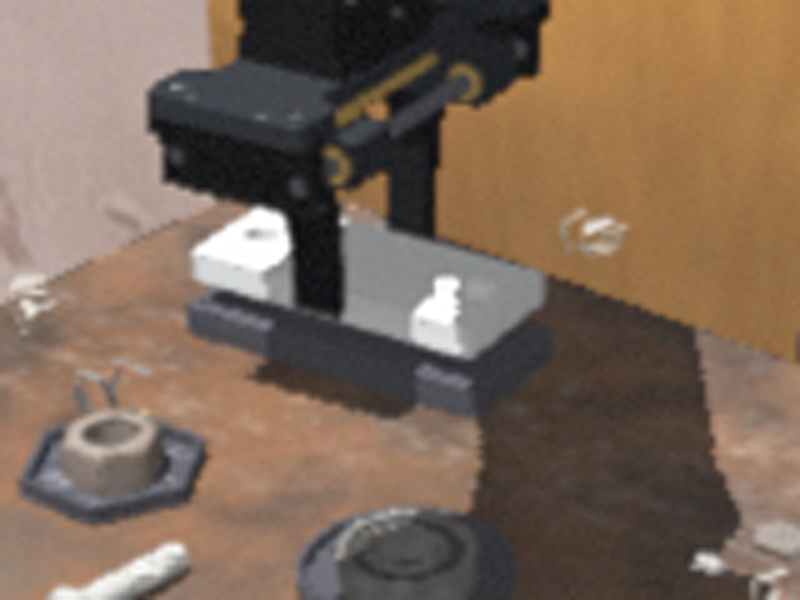

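Both holes are over the dowels and there's no contact force, so I'm lowering the plate to seat.

Request:
jog_arm:
  moves:
    - [0, 0, 0.004, 0]
    - [0, 0, 0.008, 0]
    - [0, 0, 0.01, 0]
    - [0, 0, 0.011, 0]
    - [0, 0, 0.012, 0]
    - [0, 0, 0.0125, 0]
    - [0, 0, 0.0125, 0]

```text
time_s: 29.8
position: [0.5644, 0.1327, 0.0471]
ee_rot: [[-0.139, 0.99, -0.0], [0.99, 0.139, -0.0], [-0.0, -0.0, -1.0]]
ft_force: [-3.1, -0.9, 4.6]
width: 0.688
```

Request:
jog_arm:
  moves:
    - [0, 0, 0.0005, 0]
    - [0, 0, 0.0005, 0]
    - [0, 0, 0.0005, 0]

```text
time_s: 30.1
position: [0.5645, 0.1327, 0.0471]
ee_rot: [[-0.139, 0.99, 0.0], [0.99, 0.139, -0.001], [-0.001, 0.0, -1.0]]
ft_force: [-6.0, -1.5, 9.7]
width: 0.679
```

Request:
jog_arm:
  moves:
    - [0, 0, 0, 0]
    - [0, 0, 0, 0]
    - [0, 0, 0, 0]
    - [0, 0, 0, 0]
    - [0, 0, -0.02, 0]
    - [0, 0, -0.06, 0]
    - [0, 0, -0.11, 0]
    - [0, 0, -0.16, 0]
    - [0, 0, -0.2, 0]
    - [-0.04, 0, -0.2, 0]
    - [-0.08, 0, -0.2, 0]
    - [-0.12, 0, -0.2, 0]
    - [-0.16, 0, -0.2, 0]
    - [-0.2, 0, -0.2, 0]
    - [-0.24, 0, -0.2, 0]
    - [-0.24, 0, -0.2, 0]
    - [-0.24, 0, -0.2, 0]
  gripper: 1

```text
time_s: 31.8
position: [0.5979, -0.106, 0.2457]
ee_rot: [[-0.137, 0.991, -0.0], [0.991, 0.137, 0.0], [0.001, -0.0, -1.0]]
ft_force: [-0.2, 0.8, 1.2]
width: 0.999
```

```bash
python3 - <<'E'
from h import *
np.set_printoptions(precision=4,suppress=True,linewidth=160)
to(.5,0,.2,8)
t=grab('top');s=grab('scene');w=grab('wrist','w19.png')
cv2.imwrite('pics/t19.png',cv2.resize(t['img'][130:270,190:470],None,fx=2.8,fy=2.8,interpolation=cv2.INTER_CUBIC)[:,:,::-1])
cv2.imwrite('pics/s19.png',cv2.resize(s['img'][120:320,180:440],None,fx=3,fy=3,interpolation=cv2.INTER_CUBIC)[:,:,::-1])
E
```

```text
t=31.80 pos [ 0.5979 -0.106   0.2457] jaw 7.9 w 0.999 F [-0.2  0.8  1.2] q7 0.13
shift [ 0.1184 -0.0824  0.0458] turn -0.1
```

View pics/t19.png

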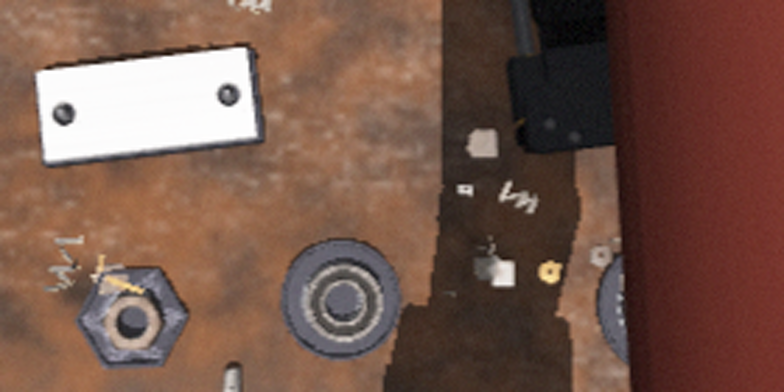

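View pics/s19.png

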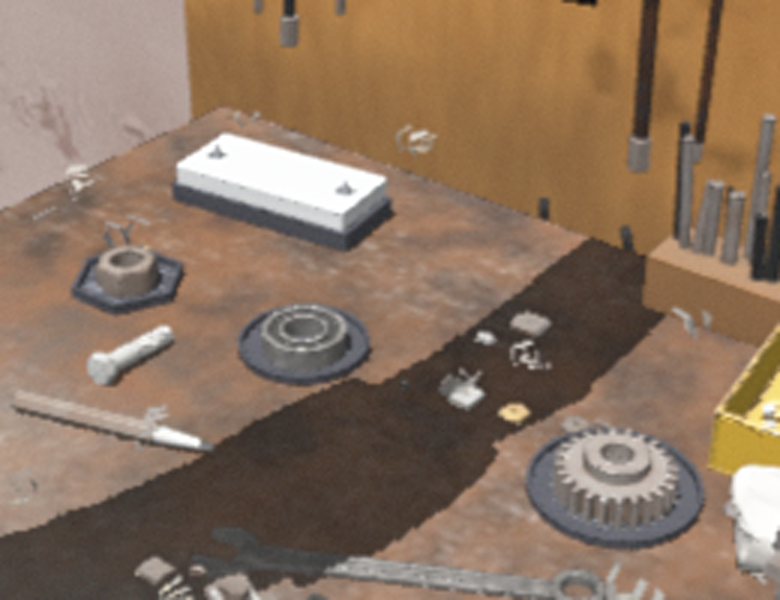

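```bash
python3 - <<'E'
from h import *
np.set_printoptions(precision=4,suppress=True)
t=load('top');cl=cloud(t)
P=cl[149:186,206:282].reshape(-1,3);P=P[(P[:,2]>.022)&(P[:,2]<.04)]
A=np.c_[P[:,:2]-P[:,:2].mean(0),np.ones(len(P))];print('plate plane',np.linalg.lstsq(A,P[:,2],rcond=None)[0],len(P))
s=load('scene');cs=cloud(s)
for n,(u,v) in dict(gear=(180+600/3,120+440/3),bearing=(180+275/3,120+335/3),nut=(180+110/3,120+265/3)).items(): print(n,cs[int(v),int(u)])
sign_off()
E
```

```text
plate plane [0.0049 0.0004 0.0291] 2306
gear [ 0.4395 -0.208   0.0284]
bearing [0.4207 0.0111 0.0162]
nut [0.4092 0.1441 0.0214]
the job is handed in; nothing more can be done
```

The pile is apart and the job is handed in, at about 32 s of the 120 s allowed. In the order asked, I set down the nut, the bearing and the gear in their dishes, then lowered the plate over both dowels onto the fixture. Each piece was lowered until it touched, then released.

**Forces:** the highest wrist force in any reading was about 12 N (limit 120 N).

**Last checks, arm clear:**
- **Pictures:** the nut, bearing and gear lie inside their dishes. The plate lies on the fixture with a dowel in each hole.
- **Plate height:** the top reads 29.1 mm, level to within 0.3°. Seated it should be 30 mm; this camera also read the fixture's own top about 1 mm low.
- **Piece heights:** one depth reading near the top of each piece gave gear 28.4 mm (29 expected), nut 21.4 mm (22 expected) and bearing 16.2 mm (18 expected). The bearing's reading is about 2 mm low. I put that down to the pixel hitting its recessed face, but I didn't check it.

**Two disagreements on the way:**
- **Nut:** my first grip was about 4 mm too low and would have put the fingers on the dish rim, so I gripped it again higher.
- **Fixture position:** the top and wrist cameras differed by about 2 mm. I corrected the plate from the dowel tip seen through its hole.

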